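# Read the glaze of the tile in the green tray

### The job

Take a colour reading of the blue test tile in the green-lidded cabinet: press the cabinet's green button so that its tray pops out, then hold the yellow reader about 5 cm off the tile, square-on to its leaning face and centred on it, and keep it steady for two seconds without touching the tile. Then stand the reader gently back upright on its round cork pad, push the green tray home until it clicks and let go. Leave the orange cabinet shut and the pots and tools where they are.

Things in the scene. Friction and masses are not known exactly. Their poses are not given: they have to be found in the camera images.
- cabinet_green: Target cabinet, fixed: white box 200 deep (x) x 150 wide (y) x 115 high mm, green top plate and tray front. Origin: centre of its underside; x points from its front to its back, z up. The tray front's upper edge is 75 mm high, with an open slot above. The orange cabinet is alike but for colour; either may stand left or right. A small pot stands on the rear of each top, 115 mm behind the button.
- button_green_top (a point): Centre of the top face of the green push button (32 mm across), 137 mm above the table, at (-60, +45) mm in the cabinet's x, y. It moves straight down 10 mm against a spring (1.5 N at first, 4 N at the bottom). Pressed 9 mm or more it frees the tray, which springs out by itself in about a second. It springs back up when let go.
- tray_green (a joint): How far the green tray is out, m: 0 latched, 0.085 fully out (where it rests once freed); slides out along the cabinet's -x. A spring pushes it out with 1 N when out, 4 N when home; the latch adds some 4 N over the last 20 mm. Push it 2 to 4 mm past 0 (hard stop at -0.006) for the latch to snap, then it rests at 0 by itself.
- tray_green_pad (a point): Centre of the outer face of the black rubber push pad (60 wide x 36 high mm) on the green tray's front, 46 mm above the table; moves with the tray. Push it along the cabinet's +x. It stands 30 mm in front of the cabinet's front face when the tray is home.
- tile_green: Blue glazed test tile, 60 x 60 x 6 mm, fixed in the green tray. Origin: centre of its glazed face, 80 mm above the table. z: outward normal, leaning 0.6 rad (34 deg) from vertical towards the cabinet's front (-x); y: the cabinet's y. Under the cabinet's top until the tray is out, then wholly in front of it. The tray front, 75 mm high, stands 34 to 58 mm in front of the tile's centre.
- reader: Hand-held colour reader, loose, 0.15 to 0.3 kg, standing on its pad: black round hood (54 mm across, 34 mm high, narrowing upwards), above it a yellow square grip (32 x 32 mm, from 33 to 110 mm above the mouth, sides along its x and y). Origin: centre of the hood's mouth (the reading window, its underside); z points from the mouth up along the grip, so it looks along its own -z.
- pad: Fixed round brown cork pad, 110 mm across and 4 mm thick, the reader's place. Origin: centre of its underside, on the table.
- tray_orange (a joint): How far the orange tray is out, in m: 0 latched home. Is to stay there.
- cup: Bystander: white cup, 70 across x 70 high mm, on the rear of the green cabinet's top. Origin: centre of its underside.
- oxide_jar: Bystander: amber jar, 56 across x 70 high mm, on the rear of the orange cabinet's top. Origin: centre of its underside.
- glaze_jar: Bystander: white jar with blue lid, 64 across x 90 high mm, on the table beyond the pad. Origin: centre of its underside.
- brush: Bystander: brush lying on the table in front of the cabinets, 180 long mm. Origin: its middle, underside.
- bowl: Bystander: terracotta bowl, 100 across x 50 high mm, on the table beyond the pad. Origin: centre of its underside.
- rib: Bystander: flat wooden rib, 90 x 45 x 6 mm, on the table near the pad. Origin: centre of its underside.
There are look-alikes about, which are no part of the job. Of the things like the reader, leave any that is purple or red; of the rest the smaller one is meant.

How it is judged:
On the way, in this order (a step that is already met when the one before it is completed fails the run):
1. the green tray has popped out (at least 70 mm) (value of joint tray_green above 0.07 m), for 0.2 s.
2. the reader is held still for 1.5 s with its mouth within 15 mm of the blue tile's axis (x, y), 30 to 85 mm off its face and within 0.22 rad of square-on, the tray still out (x of reader in the frame of tile_green between -0.015 and 0.015 m and y of reader in the frame of tile_green between -0.015 and 0.015 m and z of reader in the frame of tile_green between 0.03 and 0.085 m and angle between the z axis of reader and the z axis of tile_green, either way round below 0.22 rad and value of joint tray_green above 0.07 m and linear speed of reader below 0.03 m/s and angular speed of reader below 0.2 rad/s), for 1.5 s.
At the end, for the whole second after the job is handed in: The green tray is latched home (within 3 mm) and at rest, the orange tray is shut, and the reader stands upright (within 0.08 rad), still and let go, on its pad, its centre within 35 mm of the pad's (value of joint tray_green between -0.004 and 0.003 m and value of joint tray_orange below 0.003 m and horizontal distance between reader and pad below 0.035 m and height (world z) of reader below 0.008 m and angle between reader's own z axis and vertical below 0.08 rad and linear speed of reader below 0.02 m/s and velocity of joint tray_green between -0.01 and 0.01 m/s); the robot touches nothing.
It fails at once if the tile is touched (over 0.5 N) (contact force between tile_green and anything else above 0.5 N).
It fails at once if the orange tray comes out by more than 10 mm (value of joint tray_orange above 0.01 m).
It fails at once if the reader is let go in the air (over 12 mm above its pad) (contact force between reader and the fingers below 0.1 N and height (world z) of reader above 0.016 m).
It fails at once if a pot or tool is moved by more than 30 mm (distance of any of cup, oxide_jar, glaze_jar, brush, bowl, rib from where it was at the start of the episode above 0.03 m).
It also fails if it takes over 70 s, if anything falls off the work surface, if the arm or the gripper's body presses on something with over 40 N, if the wrist force passes 120 N, or if a joint passes its speed limit or range.

### The arm

A 6-joint arm with a two-finger parallel gripper is mounted at the origin on the work surface. World frame = base frame: x ahead of the robot, y to its left, z up, the work surface at z = 0. Lengths are in m, angles in rad, forces in N, time in s.
With the tool pointing down it reaches from about 0.3 to 0.775 m from the base axis. Payload 14.6 kg.
Tool frame: the origin (TCP) lies at the very end of the fingers, on their centre line; the grasp point (between the pads) lies 19 mm behind it; z points along the fingers, y is the direction in which the jaws open and shut (so a half turn about z gives the same grasp; the last joint's range is limited). The gripper opens to 94 mm and grips with 3 to 60 N. Pads are 16 mm wide; open, the fingers measure 119 mm over their backs; the gripper's body (75 mm by 177 mm) begins 78 mm behind the grasp point.
Start: joints at [-1.415, 0.3, 1.521, -0, 1.321, -0.067], TCP at [0.122, -0.536, 0.205] pointing down, gripper open.
Joint ranges: [-3.03, 3.03], [-0.79, 2.21], [0.23, 2.52], [-1.04, 4.18], [0, 3.07], [-2.55, 2.55]. Speed limits (rad/s): [2.22, 2.22, 2.57, 3.14, 3.14, 3.14].

### API

Orientations are given as [roll, pitch, yaw] about the fixed x, y, z axes, in that order (R = Rz(yaw) Ry(pitch) Rx(roll)).
In Python, from station import get_obs, vision, hand_in gives the robot as it stands.
- The arm moves only by the tool play_rows, never from a script. Its argument "moves" is a list of rows, each an object with "claw": the opening, from 0 (shut) to 1 (fully open); "linear": the shift along the tool's x, y, z in mm, a list of three; "turn": the turn, a rotation vector about the tool's x, y, z in rad, a list of three. In form: [{"claw": claw, "linear": [tx, ty, tz], "turn": [ax, ay, az]}, ...]. A call has 1 to 8 rows; each row is the pose to reach, as a shift and turn from the pose measured when the call began, along the tool's axes at that moment; what a row does not reach only later rows make up. A row lasts 1/8 s, in which the tool goes at most 62.5 mm and 10.7 degrees, less where a joint would pass 70% of its speed; a pose out of reach is approached as far as the arm can. A call with a gripper value outside its range is refused whole. The fingers move at their own pace and stop on an object; "force" is the grip in N (left out, the last holds). Time passes only in rows, so rows that repeat a pose let the fingers close. It gives the time, the measured TCP pose, the force and the opening at its end, in the units of the state.
- get_obs(): the state, without advancing time (a new reading comes with each control period).
- vision.camera(name): name is "scene" or "side" or "wrist"; returns the picture (420x560x3 uint8, blue, green, red); there is no depth.
- vision.camera_info(name): a dict with "camera_matrix" (3x3 intrinsics, pixels), "k1" (the pictures are not rectified: a ray, as slopes to the right and down, at radius r is drawn at 1 + k1 r^2 times it, then the intrinsics apply), "rvec" (rotation vector, rad) and "tvec" (3), from world to camera coordinates, as OpenCV has them; the wrist camera has in their place "mount" (4x4, takes a point from camera to tool coordinates, whose origin is the TCP and whose axes are the flange's). Camera axes: x right, y down, z forward; pixel columns grow to the right and rows downward; lengths in m; the calibration is good to about 2 mm. A picture is of the moment at which its call begins: read the wrist's pose just before it. camera_info takes no time and is no camera call.
- hand_in(): hands the job in, once; it reports no verdict.
The state is a dict: "time_s": time; "qpos": joint angles; "joint_vel": joint speeds; "tau": joint torques, N m; "ee_pos": TCP position; "eef_rot": TCP orientation; "force": force on the tool from outside, world axes, zero at the start; "moment": the same for the moment, N m; "grip_width": finger opening in m.
Only numpy, scipy, OpenCV 4.12 (cv2) and the standard library are available. Lean on these libraries where they do the work, as an engineer would, in place of code of your own. Each camera call takes 0.05 s, during which the arm holds its last target.

## Working session

There is one attempt and no reset: what is moved stays moved. The work goes in short steps, Python scripts to look and compute and a tool call to move; the robot and the scene stay as the last step left them, time stands still between calls to the robot, and variables do not carry over. Pictures are saved under pics/ and viewed, and the job is handed in when it is done.

Besides the shell and the picture viewer there is one more tool, called after "Request:" as name([rows], argument=value, ...), one row to a line, values as JSON. play_rows: Moves the arm, as the interface text tells. Its arguments: {"type":"object","properties":{"moves":{"type":"array","items":{"type":"object","properties":{"claw":{"type":"number"},"linear":{"type":"array","items":{"type":"number"}},"turn":{"type":"array","items":{"type":"number"}}}}},"force":{"type":"number"}},"required":["moves"]}

```bash
ls; mkdir -p pics; python3 - <<'E'
from station import get_obs, vision
import cv2
print(get_obs())
for n in ("scene","side","wrist"):
    cv2.imwrite(f"pics/{n}0.png",vision.camera(n)); print(n,vision.camera_info(n))
E
```

```text
pics
{'time_s': 0.0, 'qpos': array([-1.41462174e+00,  3.00503043e-01,  1.52157924e+00, -2.92973947e-05,
        1.32072186e+00, -6.66426123e-02]), 'joint_vel': array([-0.00061049, -0.00181657,  0.00084664, -0.00104906, -0.0022702 ,
       -0.00039622]), 'tau': array([-1.53592387e-04, -5.31811166e+01, -3.52736771e+01,  7.08374265e-02,
        2.43608822e-02, -9.29064868e-05]), 'ee_pos': array([ 0.12146271, -0.53614421,  0.2048696 ]), 'eef_rot': array([-3.14038197e+00, -5.23625391e-05,  2.22824430e-01]), 'force': array([ 0.15789214, -0.74229476,  1.19945843]), 'moment': array([ 0.00161107, -0.01346823,  0.00521524]), 'grip_width': 0.09389948835845739}
scene {'camera_matrix': array([[432.20644916,   0.        , 276.74921932],
       [  0.        , 432.20644916, 203.11369666],
       [  0.        ,   0.        ,   1.        ]]), 'k1': 0.022113355424764985, 'rvec': array([ 1.51201307,  2.07954409, -0.85137698]), 'tvec': array([ 0.25444389, -0.30485456,  1.42829886])}
side {'camera_matrix': array([[384.0313122 ,   0.        , 283.59658532],
       [  0.        , 384.0313122 , 207.33048971],
       [  0.        ,   0.        ,   1.        ]]), 'k1': -0.026429262348760637, 'rvec': array([ 2.21805003, -0.09253776,  0.04296661]), 'tvec': array([-0.57680544,  0.06933774,  0.96192386])}
wrist {'camera_matrix': array([[350.89484553,   0.        , 279.40502832],
       [  0.        , 350.89484553, 212.52211151],
       [  0.        ,   0.        ,   1.        ]]), 'k1': -0.05520400599210348, 'mount': array([[ 4.80356965e-04, -9.59001375e-01, -2.83401008e-01,
         8.24485524e-02],
       [ 9.99999885e-01,  4.63288154e-04,  1.27250545e-04,
         1.28321499e-03],
       [ 9.26288242e-06, -2.83401037e-01,  9.59001487e-01,
        -1.79206352e-01],
       [ 0.00000000e+00,  0.00000000e+00,  0.00000000e+00,
         1.00000000e+00]])}
```

View pics/scene0.png

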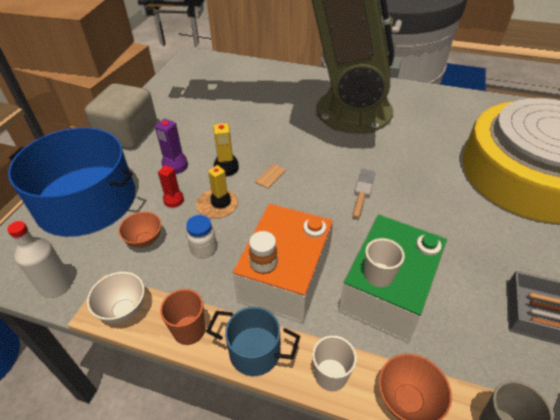

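View pics/side0.png

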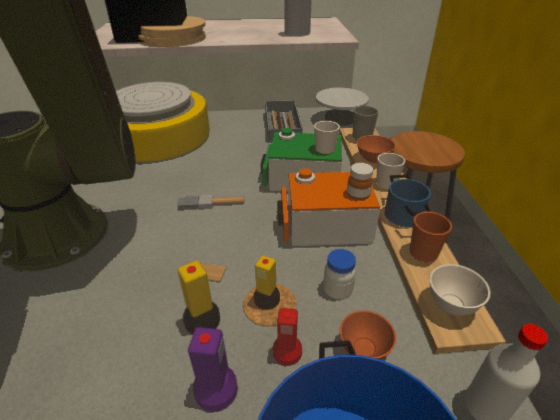

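View pics/wrist0.png

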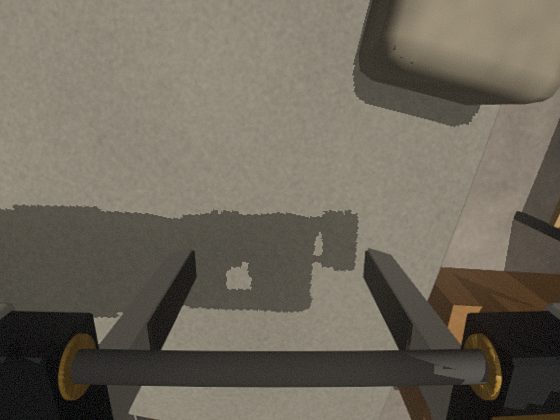

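Scene: robot at the top. The green cabinet is at about (395,265), its button at (430,243). The small yellow reader stands on cork at (217,190), and the large look-alike is at (224,150). Next I'll set up the helpers and masks.

```bash
cat > h.py <<'E'
import numpy as np, cv2
from station import get_obs, vision
from scipy.spatial.transform import Rotation as Rn
def pose(o=None):
    o=o or get_obs(); T=np.eye(4); T[:3,:3]=Rn.from_euler('xyz',o['eef_rot']).as_matrix(); T[:3,3]=o['ee_pos']; return T
def ext(n,T=None):
    i=vision.camera_info(n)
    if n=='wrist': W=(T if T is not None else pose())@i['mount']; return W[:3,:3],W[:3,3],i
    R=cv2.Rodrigues(i['rvec'])[0]; return R.T,-R.T@i['tvec'],i
def ray(n,uv,T=None):
    R,c,i=ext(n,T); K=i['camera_matrix']
    d=(np.array(uv,float)-K[:2,2])/[K[0,0],K[1,1]]; s=d.copy()
    for _ in range(20): s=d/(1+i['k1']*(s@s))
    v=R@np.r_[s,1]; return c,v/np.linalg.norm(v)
def onz(n,uv,z,T=None):
    c,v=ray(n,uv,T); return c+v*(z-c[2])/v[2]
def proj(n,P,T=None):
    R,c,i=ext(n,T); K=i['camera_matrix']; p=R.T@(np.array(P)-c); s=p[:2]/p[2]; s=s*(1+i['k1']*(s@s)); return s*[K[0,0],K[1,1]]+K[:2,2]
def tri(*rs):
    A=sum(np.eye(3)-np.outer(v,v) for c,v in rs); b=sum((np.eye(3)-np.outer(v,v))@c for c,v in rs)
    p=np.linalg.solve(A,b); return p,[np.linalg.norm((np.eye(3)-np.outer(v,v))@(p-c)) for c,v in rs]
def mask(im,h0,h1,s=100,v=60):
    return cv2.inRange(cv2.cvtColor(im,cv2.COLOR_BGR2HSV),(h0,s,v),(h1,255,255))
def blobs(m,amin=20):
    n,l,st,ce=cv2.connectedComponentsWithStats(m)
    return [(st[i].tolist(),ce[i].round(1).tolist()) for i in range(1,n) if st[i][4]>=amin]
E
python3 - <<'E'
from h import *
for n,(x0,y0,x1,y1),(a0,b0,a1,b1) in (("scene",(330,200,460,340),(180,110,310,250)),("side",(250,110,390,250),(170,230,330,350))):
    im=cv2.imread(f"pics/{n}0.png")
    print(n,"green",blobs(mask(im,50,80,100,40)),"yellow",blobs(mask(im,22,32,150,80)),"red",blobs(mask(im,0,6,170,80),8),'redhi',blobs(mask(im,172,180,150,80),8))
    for k,(p,q,r,s) in enumerate(((x0,y0,x1,y1),(a0,b0,a1,b1))):
        cv2.imwrite(f"pics/{n}0c{k}.png",cv2.resize(im[q:s,p:r],None,fx=4,fy=4,interpolation=cv2.INTER_CUBIC)[:600,:800])
E
```

```text
scene green [([345, 215, 101, 100, 4224], [400.4, 265.5])] yellow [([463, 102, 97, 121, 4440], [509.1, 174.2]), ([214, 124, 16, 18, 129], [221.5, 131.3]), ([217, 142, 16, 20, 186], [224.0, 152.1]), ([209, 165, 18, 33, 291], [217.9, 181.5])] red [([159, 167, 24, 40, 568], [169.8, 187.4]), ([8, 221, 19, 16, 225], [16.8, 228.6])] redhi [([162, 121, 6, 4, 15], [164.6, 122.5]), ([163, 166, 12, 11, 20], [170.2, 169.5])]
side green [([282, 128, 10, 7, 58], [286.5, 130.9]), ([262, 132, 80, 54, 1403], [297.7, 149.6])] yellow [([416, 0, 144, 305, 28096], [504.0, 117.1]), ([128, 91, 81, 71, 3019], [170.8, 133.6]), ([256, 256, 20, 40, 489], [266.2, 274.9]), ([178, 260, 34, 57, 1047], [195.4, 287.8])] red [([263, 260, 5, 3, 13], [265.0, 260.8]), ([188, 266, 7, 6, 32], [191.1, 268.8]), ([274, 308, 28, 57, 973], [287.7, 338.1]), ([521, 324, 27, 26, 509], [534.2, 336.2]), ([200, 334, 10, 9, 67], [204.4, 338.0])] redhi [([199, 333, 8, 7, 12], [201.5, 335.3]), ([200, 339, 10, 5, 11], [204.9, 341.7])]
```

```bash
cd pics; python3 -c "
import cv2,numpy as np
a=[cv2.resize(cv2.imread(f),(400,300)) if 0 else cv2.imread(f) for f in ('scene0c0.png','scene0c1.png','side0c0.png','side0c1.png')]
for x in a: print(x.shape)
"
```

```text
(560, 520, 3)
(560, 520, 3)
(560, 560, 3)
(480, 640, 3)
```

View pics/scene0c0.png

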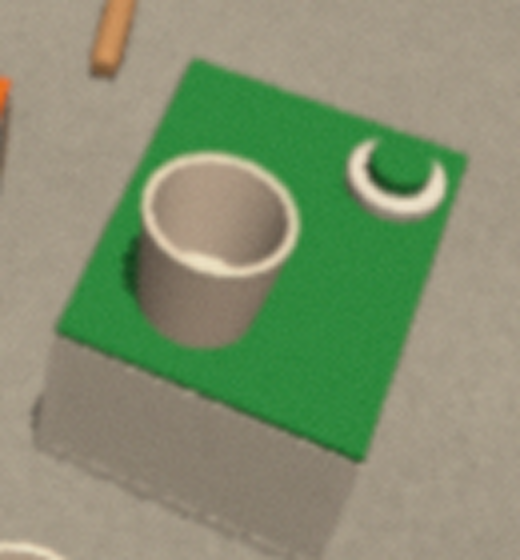

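View pics/scene0c1.png

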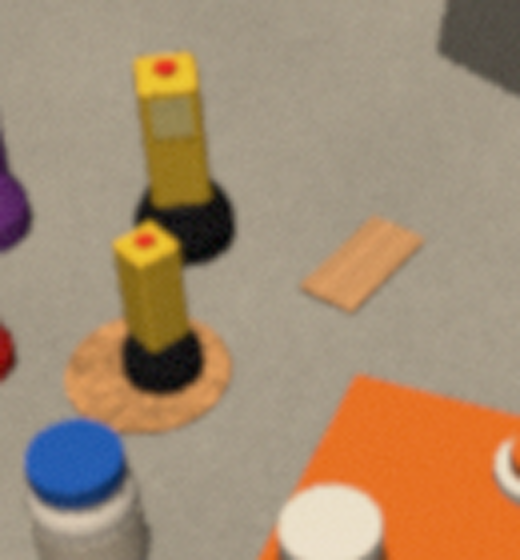

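View pics/side0c0.png

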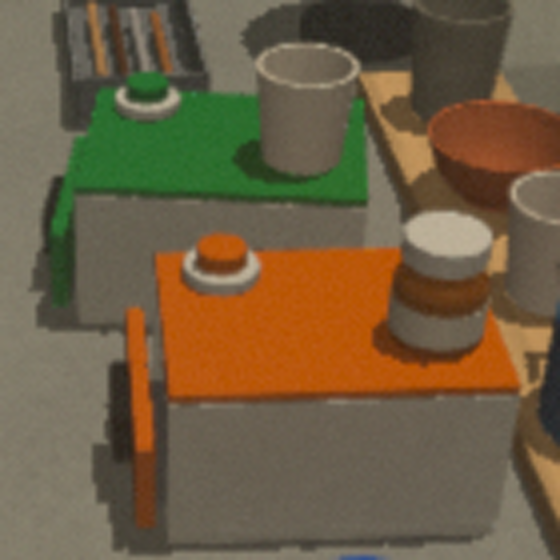

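View pics/side0c1.png

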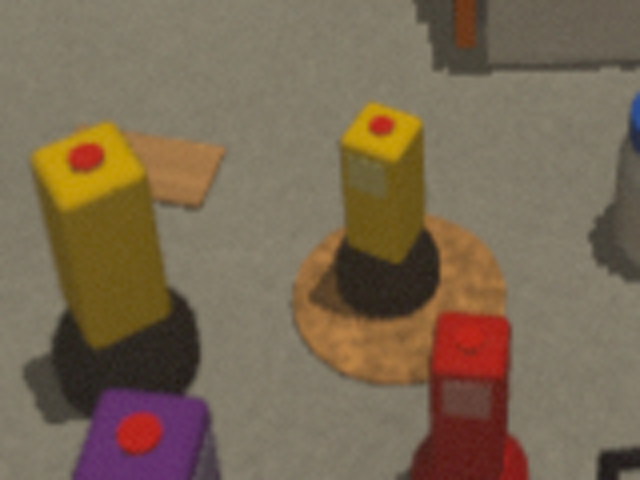

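The crops show clean plate corners for the green cabinet, its button, the reader's square top with a red dot, and the cork disc. Now to triangulate them.

```bash
python3 - <<'E'
from h import *
np.set_printoptions(precision=4,suppress=True)
S=lambda x,y:("scene",(330+x/4-.4,200+y/4-.4)); D=lambda x,y:("side",(250+x/4-.4,110+y/4-.4))
s=lambda x,y:("scene",(180+x/4-.4,110+y/4-.4)); d=lambda x,y:("side",(170+x/4-.4,230+y/4-.4))
c=[onz(*S(*p),.115) for p in((193,60),(467,157),(363,461),(57,332))]
print("plate z=.115 FR,FL,BL,BR\n",np.array(c)); c=np.array(c)
print([np.linalg.norm(c[i]-c[(i+1)%4]) for i in range(4)],"centre",c.mean(0),'yaw',[np.arctan2(*(v[1::-1])) for v in (c[3]-c[0],c[2]-c[1])])
T=lambda a,b:tri(ray(*a),ray(*b))
print("FR",T(S(193,60),D(75,190)),"FL",T(S(467,157),D(105,90)),"BR",T(S(57,332),D(368,202)))
print("btn",T(S(403,160),D(148,82)))
print("dot",T(s(145,241),d(381,126)))
for a,b in (((118,238),(424,122)),((147,265),(424,122)),((183,240),(370,102)),((147,265),(370,102)),((118,238),(395,165)),((183,240),(342,145))): print("top?",a,b,T(s(*a),d(*b)))
# pad by ellipse fit from convex hull of cork mask
for n in("scene","side"):
    im=cv2.imread(f"pics/{n}0.png"); m=mask(im,8,20,90,60); 
    x,y,w,h=(185,180,65,45) if n=="scene" else (235,275,70,55)
    q=np.zeros_like(m); q[y:y+h,x:x+w]=m[y:y+h,x:x+w]
    print(n,blobs(q,100)); b=max(blobs(q,100),key=lambda t:t[0][4])
    lab=cv2.connectedComponents(q)[1]; 
    n_,l,st,ce=cv2.connectedComponentsWithStats(q); k=1+np.argmax(st[1:,4])
    pts=cv2.convexHull(np.argwhere(l==k)[:,::-1].astype(np.int32)).reshape(-1,2)
    P=np.array([onz(n,p,.004)[:2] for p in pts]); 
    A=np.c_[2*P,np.ones(len(P))]; sol=np.linalg.lstsq(A,(P**2).sum(1),rcond=None)[0]; print("pad",sol[:2],np.sqrt(sol[2]+sol[:2]@sol[:2]))
E
```

```text
plate z=.115 FR,FL,BL,BR
 [[0.5507 0.1489 0.115 ]
 [0.5761 0.2943 0.115 ]
 [0.7717 0.2598 0.115 ]
 [0.7467 0.1151 0.115 ]]
[np.float64(0.14763236034047938), np.float64(0.19860337286738286), np.float64(0.14682749343496712), np.float64(0.19883833145561325)] centre [0.6613 0.2045 0.115 ] yaw [np.float64(-0.17072954751513578), np.float64(-0.17478050058472783)]
FR (array([0.549 , 0.1486, 0.1121]), [np.float64(0.0008005185058872135), np.float64(0.0008005185058872233)]) FL (array([0.5786, 0.2934, 0.1155]), [np.float64(0.0015709030763266106), np.float64(0.001570903076326626)]) BR (array([0.745 , 0.1148, 0.1121]), [np.float64(0.0003000587873615413), np.float64(0.0003000587873614651)])
btn (array([0.6088, 0.2593, 0.1366]), [np.float64(0.0007419468326227744), np.float64(0.0007419468326228311)])
dot (array([ 0.5226, -0.2512,  0.1156]), [np.float64(0.00015793960654995418), np.float64(0.0001579396065500804)])
top? (118, 238) (424, 122) (array([ 0.5407, -0.261 ,  0.1285]), [np.float64(0.002461568677221233), np.float64(0.0024615686772212477)])
top? (147, 265) (424, 122) (array([ 0.5414, -0.244 ,  0.1117]), [np.float64(0.0026777926929674608), np.float64(0.002677792692967501)])
top? (183, 240) (370, 102) (array([ 0.5162, -0.2307,  0.1141]), [np.float64(0.0026091144512146312), np.float64(0.0026091144512145133)])
top? (147, 265) (370, 102) (array([ 0.5259, -0.2411,  0.112 ]), [np.float64(0.010439975806031223), np.float64(0.010439975806031369)])
top? (118, 238) (395, 165) (array([ 0.5256, -0.2708,  0.1123]), [np.float64(0.003370794532106575), np.float64(0.003370794532106623)])
top? (183, 240) (342, 145) (array([ 0.5006, -0.2402,  0.0969]), [np.float64(0.004028623476908764), np.float64(0.00402862347690878)])
scene [([196, 187, 42, 32, 687], [215.2, 204.8])]
pad [ 0.5267 -0.2604] 0.0555070356218203
side [([243, 283, 54, 43, 1109], [268.0, 306.4])]
pad [ 0.5277 -0.261 ] 0.05507392263949261
```

```bash
cat >> h.py <<'E'
def go(p,rpy=None,T=None):
    T=pose() if T is None else T
    R=T[:3,:3] if rpy is None else (rpy if np.shape(rpy)==(3,3) else Rn.from_euler('xyz',rpy).as_matrix())
    l=T[:3,:3].T@(np.array(p)-T[:3,3])*1000; r=Rn.from_matrix(T[:3,:3].T@R).as_rotvec()
    print("lin",l.round(1),"turn",r.round(3),"dist",np.linalg.norm(l).round(1),"deg",np.degrees(np.linalg.norm(r)).round(1)); return l,r
E
python3 -c "
from h import *
go((.32,-.42,.30)); go((.52,-.25,.30))"
```

```text
lin [219.3 -69.6 -94.9] turn [0. 0. 0.] dist 248.9 deg 0.0
lin [ 451.9 -191.2  -94.8] turn [0. 0. 0.] dist 499.7 deg 0.0
```

Request:
play_rows([
  {"claw": 1,"linear": [55,-17,-24],"turn": [0,0,0]},
  {"claw": 1,"linear": [110,-35,-48],"turn": [0,0,0]},
  {"claw": 1,"linear": [165,-52,-72],"turn": [0,0,0]},
  {"claw": 1,"linear": [220,-70,-95],"turn": [0,0,0]},
  {"claw": 1,"linear": [278,-100,-95],"turn": [0,0,0]},
  {"claw": 1,"linear": [336,-130,-95],"turn": [0,0,0]},
  {"claw": 1,"linear": [394,-160,-95],"turn": [0,0,0]},
  {"claw": 1,"linear": [452,-190,-95],"turn": [0,0,0]},
])

```text
time_s: 1.15
ee_pos: [0.5131, -0.2567, 0.3001]
eef_rot: [-3.141, 0.0, 0.223]
force: [1.1, -0.4, -0.2]
grip_width: 0.0941
```

Request:
play_rows([
  {"claw": 1,"linear": [0,0,0],"turn": [0,0,0]},
  {"claw": 1,"linear": [0,0,0],"turn": [0,0,0]},
])

```text
time_s: 1.4
ee_pos: [0.5128, -0.2568, 0.2998]
eef_rot: [-3.14, 0.001, 0.223]
force: [-0.5, 0.4, 0.2]
grip_width: 0.0938
```

```bash
python3 - <<'E'
from h import *
T=pose(); im=vision.camera("wrist"); np.save("pics/T1.npy",T); cv2.imwrite("pics/w1.png",im); o=get_obs(); print(T.round(4),o['qpos'].round(3),o['time_s'],o['force'])
E
```

```text
[[ 9.752e-01  2.214e-01 -9.000e-04  5.128e-01]
 [ 2.214e-01 -9.752e-01  1.000e-03 -2.568e-01]
 [-7.000e-04 -1.200e-03 -1.000e+00  2.998e-01]
 [ 0.000e+00  0.000e+00  0.000e+00  1.000e+00]] [-0.53   0.303  1.3    0.     1.539  0.819] 1.45 [-0.23935891 -0.47693311  0.07006293]
```

View pics/w1.png

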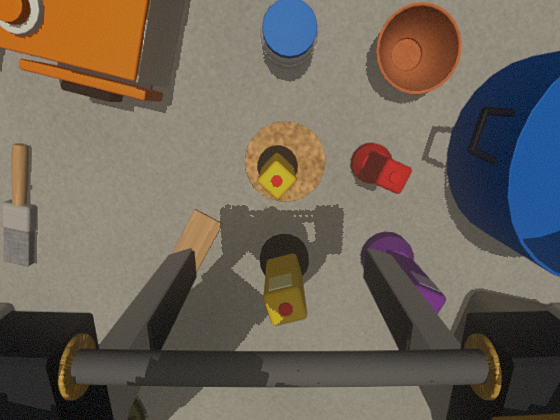

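The wrist view shows the reader's top at (277,180) rotated about 40°, the pad at (285,160), the tall look-alike at (285,290) and the red one at (385,172).

```bash
python3 - <<'E'
from h import *
np.set_printoptions(precision=4,suppress=True)
T=np.load("pics/T1.npy"); im=cv2.imread("pics/w1.png")
cv2.imwrite("pics/w1c.png",cv2.resize(im[110:340,210:420],None,fx=2.6,fy=2.6,interpolation=cv2.INTER_CUBIC))
cv2.imwrite("pics/w1d.png",cv2.resize(im[115:215,235:335],None,fx=6,fy=6,interpolation=cv2.INTER_CUBIC))
m=mask(im,8,20,90,60);q=np.zeros_like(m);q[115:210,235:335]=m[115:210,235:335]
n_,l,st,ce=cv2.connectedComponentsWithStats(q);k=1+np.argmax(st[1:,4])
pts=cv2.convexHull(np.argwhere(l==k)[:,::-1].astype(np.int32)).reshape(-1,2)
P=np.array([onz("wrist",p,.004,T)[:2] for p in pts]);A=np.c_[2*P,np.ones(len(P))]; sol=np.linalg.lstsq(A,(P**2).sum(1),rcond=None)[0]; print("pad",sol[:2],np.sqrt(sol[2]+sol[:2]@sol[:2]))
dot=(277,181)
print("dot tri3",tri(ray("wrist",dot,T),ray("scene",(180+145/4-.4,110+241/4-.4)),ray("side",(170+381/4-.4,230+126/4-.4))))
print("big",tri(ray("wrist",(285.5,309),T),ray("scene",(180+165/4-.4,110+68/4-.4)),ray("side",(191.1,268.8))))
print("purple",tri(ray("scene",(165,122)),ray("side",(204.4,338))), "red",tri(ray("wrist",(395,177),T),ray("side",(170+470/4,230+338/4))))
E
```

```text
pad [ 0.5272 -0.2618] 0.05446824663070578
dot tri3 (array([ 0.5222, -0.2522,  0.1158]), [np.float64(0.0012249015566885026), np.float64(0.0009576956421320915), np.float64(0.0006223017830530854)])
big (array([ 0.3933, -0.2909,  0.1467]), [np.float64(0.0010310127612070843), np.float64(0.0008729072050639454), np.float64(0.0003365412059974696)])
purple (array([ 0.4274, -0.4347,  0.1522]), [np.float64(0.0013591092549191087), np.float64(0.0013591092549192637)]) red (array([ 0.554 , -0.3748,  0.1129]), [np.float64(0.0005209235201014252), np.float64(0.0005209235201013555)])
```

View pics/w1d.png

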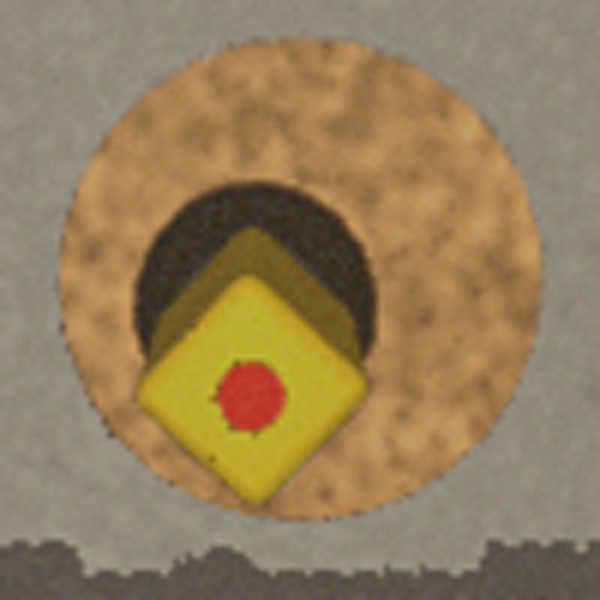

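```bash
python3 - <<'E'
from h import *
np.set_printoptions(precision=4,suppress=True)
T=np.load("pics/T1.npy")
c=np.array([onz("wrist",(235+x/6-.4,115+y/6-.4),.1145,T) for x,y in((138,393),(248,272),(370,382),(258,506))])
e=[c[(i+1)%4]-c[i] for i in range(4)]
print(c,c.mean(0),[(np.linalg.norm(v),np.degrees(np.arctan2(v[1],v[0]))) for v in e])
go((.6095,.2592,.30),(np.pi,0,.223))
E
```

```text
[[ 0.518  -0.2332  0.1145]
 [ 0.543  -0.2474  0.1145]
 [ 0.5289 -0.2725  0.1145]
 [ 0.5027 -0.2583  0.1145]] [ 0.5231 -0.2528  0.1145] [(np.float64(0.028801407810007937), np.float64(-29.536778345189344)), (np.float64(0.028803840453619025), np.float64(-119.2938061201393)), (np.float64(0.0298756747752029), np.float64(151.57237517097914)), (np.float64(0.029397131930807008), np.float64(58.61810631330548))]
lin [ 208.5 -482.5    0.4] turn [-0.001  0.    -0.001] dist 525.6 deg 0.1
```

```bash
python3 - <<'E'
from h import *
go((.6095,.2592,.25),(np.pi,0,-.173))
E
```

```text
lin [ 208.5 -482.5   50.4] turn [-0.001  0.001  0.395] dist 528.0 deg 22.6
```

Request:
play_rows([
  {"claw": 0.5,"linear": [26,-60,0],"turn": [0,0,0.05]},
  {"claw": 0,"linear": [52,-120,0],"turn": [0,0,0.1]},
  {"claw": 0,"linear": [78,-180,0],"turn": [0,0,0.15]},
  {"claw": 0,"linear": [104,-240,0],"turn": [0,0,0.2]},
  {"claw": 0,"linear": [130,-300,0],"turn": [0,0,0.25]},
  {"claw": 0,"linear": [156,-360,0],"turn": [0,0,0.3]},
  {"claw": 0,"linear": [182,-420,10],"turn": [0,0,0.35]},
  {"claw": 0,"linear": [208,-482,30],"turn": [0,0,0.396]},
])

```text
time_s: 2.45
ee_pos: [0.6051, 0.2327, 0.2779]
eef_rot: [-3.14, -0.001, -0.178]
force: [1.4, -0.7, -0.4]
grip_width: 0.0174
```

```bash
python3 - <<'E'
from h import *
print(get_obs()['qpos'].round(3))
go((.6095,.2592,.16),(np.pi,0,-.173))
go((.6095,.2592,.1255),(np.pi,0,-.173))
E
```

```text
[3.100e-01 4.910e-01 1.093e+00 1.000e-03 1.556e+00 2.059e+00]
lin [ -0.5 -26.7 117.9] turn [-0.001 -0.001 -0.005] dist 120.9 deg 0.3
lin [ -0.5 -26.7 152.4] turn [-0.001 -0.001 -0.005] dist 154.8 deg 0.3
```

Request:
play_rows([
  {"claw": 0,"linear": [0,-27,55],"turn": [0,0,0]},
  {"claw": 0,"linear": [0,-27,110],"turn": [0,0,0]},
  {"claw": 0,"linear": [0,-27,120],"turn": [0,0,0]},
  {"claw": 0,"linear": [0,-27,120],"turn": [0,0,0]},
])

```text
time_s: 2.95
ee_pos: [0.6108, 0.2584, 0.1597]
eef_rot: [-3.14, -0.002, -0.179]
force: [-0.3, 0.0, 1.0]
grip_width: 0.0005
```

```bash
python3 - <<'E'
from h import *
go((.6095,.2592,.127),(np.pi,0,-.173))
E
```

```text
lin [-1.5 -0.5 32.6] turn [-0.002 -0.002 -0.006] dist 32.7 deg 0.4
```

Request:
play_rows([
  {"claw": 0,"linear": [-1,0,15],"turn": [0,0,0]},
  {"claw": 0,"linear": [-1,0,25],"turn": [0,0,0]},
  {"claw": 0,"linear": [-1,0,29],"turn": [0,0,0]},
  {"claw": 0,"linear": [-1,0,32],"turn": [0,0,0]},
  {"claw": 0,"linear": [-1,0,33],"turn": [0,0,0]},
  {"claw": 0,"linear": [-1,0,33],"turn": [0,0,0]},
])

```text
time_s: 3.7
ee_pos: [0.6101, 0.2585, 0.1273]
eef_rot: [-3.139, -0.003, -0.179]
force: [0.4, -3.2, 6.1]
grip_width: 0.0003
```

```bash
python3 - <<'E'
from h import *
cv2.imwrite("pics/side1.png",vision.camera("side")); print(get_obs()['force'],get_obs()['ee_pos'])
E
```

```text
[ 0.3356514  -1.81418264  4.51906185] [0.61016892 0.25847608 0.12731561]
```

View pics/side1.png

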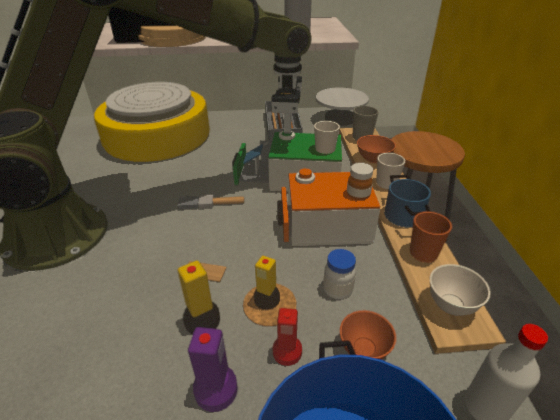

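The tray is out in the side view (blue tile at about (255,155)). Now lift, tilt and move to look at the tile. This also tests whether the reading pose is in reach.

```bash
python3 - <<'E'
from h import *
Rc=Rn.from_euler('z',-.173).as_matrix(); n=Rc@[-np.sin(.6),0,np.cos(.6)]; t=np.array([.6613,.2045,0])+Rc@[-.157,0,.08]; print(t,n)
go((.6,.258,.23)); go(t+.19*n,(np.pi,-.6,-.173)); go(t+.116*n,(np.pi,-.6,-.173))
E
```

```text
[0.50664357 0.23152572 0.08      ] [-0.55621393  0.09719662  0.82533561]
lin [  -9.6    2.1 -102.7] turn [0. 0. 0.] dist 103.2 deg 0.0
lin [-204.    45.4 -110.2] turn [-0.     0.597 -0.007] dist 236.3 deg 34.2
lin [-162.4   45.3  -49. ] turn [-0.     0.597 -0.007] dist 175.6 deg 34.2
```

Request:
play_rows([
  {"claw": 0,"linear": [0,0,-50],"turn": [0,0,0]},
  {"claw": 0,"linear": [-5,0,-100],"turn": [0,0,0]},
  {"claw": 0,"linear": [-45,10,-105],"turn": [0,0.12,0]},
  {"claw": 0,"linear": [-90,20,-110],"turn": [0,0.25,0]},
  {"claw": 0,"linear": [-130,30,-110],"turn": [0,0.38,0]},
  {"claw": 0,"linear": [-170,38,-110],"turn": [0,0.5,0]},
  {"claw": 0,"linear": [-204,45,-110],"turn": [0,0.597,-0.007]},
  {"claw": 0,"linear": [-204,45,-110],"turn": [0,0.597,-0.007]},
])

```text
time_s: 4.75
ee_pos: [0.4154, 0.2249, 0.252]
eef_rot: [-3.13, -0.566, -0.138]
force: [-0.4, 0.1, 1.2]
grip_width: 0.0004
```

Request:
play_rows([
  {"claw": 0,"linear": [0,0,0],"turn": [0,0,0]},
  {"claw": 0,"linear": [0,0,0],"turn": [0,0,0]},
])

```text
time_s: 5.0
ee_pos: [0.4159, 0.2251, 0.2517]
eef_rot: [-3.13, -0.566, -0.139]
force: [-0.1, 0.1, -0.2]
grip_width: 0.0005
```

```bash
python3 - <<'E'
from h import *
T=pose(); im=vision.camera("wrist"); np.save("pics/T2.npy",T); cv2.imwrite("pics/w2.png",im); o=get_obs(); print(T.round(4),o['qpos'].round(3),o['eef_rot'],o['force'])
cv2.imwrite("pics/scene2.png",vision.camera("scene"))
E
```

```text
[[ 0.8362 -0.1322  0.5323  0.4159]
 [-0.1167 -0.9912 -0.0629  0.2251]
 [ 0.5359 -0.0095 -0.8442  0.2517]
 [ 0.      0.      0.      1.    ]] [ 0.627 -0.135  1.982 -0.476  0.916  2.554] [-3.13069292 -0.56542291 -0.1384419 ] [-0.21557541  0.29835122 -0.21913778]
```

View pics/w2.png

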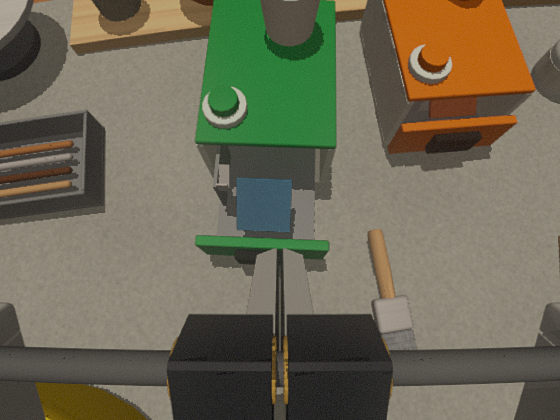

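The tile shows clearly at about (264,205) behind the tray front (262,246). Joint 6 hit its limit, so I'll use another spin about the tool axis for the reading. Next, a second view from a shifted place.

Request:
play_rows([
  {"claw": 0,"linear": [0,50,0],"turn": [0,0,-0.15]},
  {"claw": 0,"linear": [0,90,-10],"turn": [0,0,-0.3]},
  {"claw": 0,"linear": [0,90,-10],"turn": [0,0,-0.3]},
  {"claw": 0,"linear": [0,90,-10],"turn": [0,0,-0.3]},
])

```text
time_s: 5.6
ee_pos: [0.3989, 0.1366, 0.2591]
eef_rot: [2.968, -0.541, 0.21]
force: [-0.2, 0.2, 0.2]
grip_width: 0.0003
```

```bash
python3 - <<'E'
from h import *
T=pose(); im=vision.camera("wrist"); np.save("pics/T3.npy",T); cv2.imwrite("pics/w3.png",im); o=get_obs(); print(T.round(4),o['qpos'].round(3))
def crop(n,x,y,w,h,f): 
    i=cv2.imread(f"pics/{n}.png"); cv2.imwrite(f"pics/{n}c.png",cv2.resize(i[y:y+h,x:x+w],None,fx=f,fy=f,interpolation=cv2.INTER_CUBIC))
crop("w2",190,150,150,115,5)
E
```

```text
[[ 0.8385  0.118   0.532   0.3989]
 [ 0.1785 -0.9819 -0.0634  0.1366]
 [ 0.5149  0.1481 -0.8444  0.2591]
 [ 0.      0.      0.      1.    ]] [ 0.42  -0.317  2.106 -0.362  0.887  1.992]
```

View pics/w3.png

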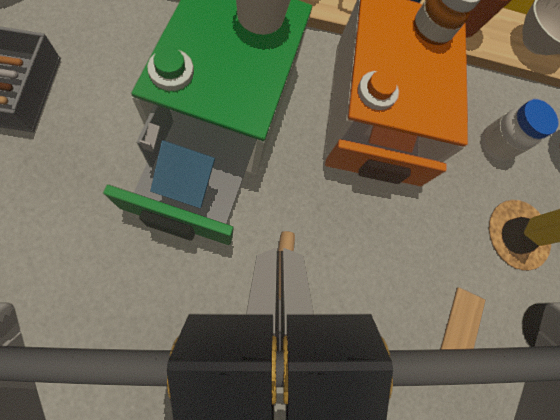

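View pics/w2c.png

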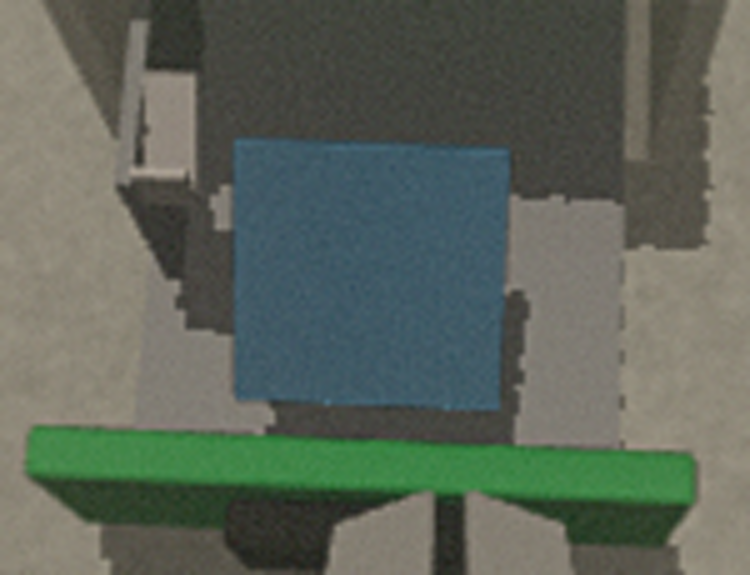

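```bash
python3 - <<'E'
from h import *
np.set_printoptions(precision=4,suppress=True)
def corners(im,x,y,w,h):
    m=mask(im,92,115,70,50);q=np.zeros_like(m);q[y:y+h,x:x+w]=m[y:y+h,x:x+w]
    cs,_=cv2.findContours(cv2.morphologyEx(q,cv2.MORPH_CLOSE,np.ones((3,3))),cv2.RETR_EXTERNAL,cv2.CHAIN_APPROX_NONE); c=max(cs,key=cv2.contourArea)
    p=cv2.approxPolyDP(c,5,True).reshape(-1,2); 
    # refine: fit line each side
    L=[]; c=c.reshape(-1,2); 
    for i in range(len(p)):
        a,b=p[i].astype(float),p[(i+1)%len(p)].astype(float); d=(b-a)/np.linalg.norm(b-a); r=c-a; s=r@d; e=np.abs(r@[-d[1],d[0]])
        k=(e<2.5)&(s>4)&(s<np.linalg.norm(b-a)-4); v=cv2.fitLine(c[k].astype(np.float32),cv2.DIST_L2,0,.01,.01).ravel(); L.append(v)
    out=[]
    for i in range(len(L)):
        a,b=L[i-1],L[i]; t=np.linalg.solve(np.c_[a[:2],-b[:2]],b[2:]-a[2:]); out.append(a[2:]+t[0]*a[:2])
    return np.array(out),cv2.contourArea(cs[0])
c2,_=corners(cv2.imread("pics/w2.png"),225,165,80,80); c3,_=corners(cv2.imread("pics/w3.png"),140,130,85,85); print(c2,c3)
def order(c):  # TL TR BR BL starting at min x+y by angle
    m=c.mean(0); a=np.arctan2(*(c-m).T[::-1]); c=c[np.argsort(a)]; k=np.argmin(np.abs(np.sort(a)+2.36)); return np.roll(c,-k,0)
c2=order(c2);c3=order(c3)
T2,T3=np.load("pics/T2.npy"),np.load("pics/T3.npy")
P=[]
for a,b in zip(c2,c3):
    p,r=tri(ray("wrist",a,T2),ray("wrist",b,T3)); P.append(p); print(a.round(1),b.round(1),p,r[0].round(4))
P=np.array(P); print("centre",P.mean(0)); 
nn=np.cross(P[0]-P[2],P[1]-P[3]); nn/=np.linalg.norm(nn); nn*=np.sign(nn[2]); print("n",nn,"lean",np.arccos(nn[2]),"yaw",np.arctan2(-nn[1],-nn[0]))
print([np.linalg.norm(P[i]-P[(i+1)%4]) for i in range(4)])
e=P[1]-P[0]+P[2]-P[3]; print("edge yaw",np.arctan2(e[1],e[0])+np.pi/2)
# single plane check
Rc=Rn.from_euler('z',-.173).as_matrix(); n=Rc@[-np.sin(.6),0,np.cos(.6)]; t=np.array([.6613,.2045,0])+Rc@[-.157,0,.08]
for T,c in((T2,c2),(T3,c3)):
    Q=[]
    for u in c:
        o,v=ray("wrist",u,T); Q.append(o+v*((t-o)@n)/(v@n))
    Q=np.array(Q); print("plane cast centre",Q.mean(0),[np.linalg.norm(Q[i]-Q[(i+1)%4]).round(4) for i in range(4)])
print("btn", onz("wrist",(222.5,101),.137,T2),tri(ray("wrist",(222,101),T2),ray("wrist",(170,64),T3)))
E
```

```text
[[237.     177.6028]
 [237.     228.5774]
 [288.5308 231.3604]
 [290.8646 179.3176]] [[161.957  140.3375]
 [150.6306 190.5909]
 [199.787  207.2581]
 [213.8594 157.6457]]
[237.  177.6] [162.  140.3] [0.5333 0.2553 0.098 ] 0.0001
[290.9 179.3] [213.9 157.6] [0.5252 0.1983 0.0937] 0.0001
[288.5 231.4] [199.8 207.3] [0.4765 0.2071 0.0597] 0.0003
[237.  228.6] [150.6 190.6] [0.4871 0.2647 0.0604] 0.0
centre [0.5055 0.2314 0.0779]
n [-0.5938  0.0612  0.8023] lean 0.6397253604177836 yaw -0.10274699320062478
[np.float64(0.05774413930603239), np.float64(0.060095711958694245), np.float64(0.058495590087654044), np.float64(0.06037068148919681)]
edge yaw -0.16112269877759422
plane cast centre [0.5052 0.2315 0.079 ] [np.float64(0.0579), np.float64(0.0598), np.float64(0.0581), np.float64(0.0587)]
plane cast centre [0.5053 0.2312 0.0791] [np.float64(0.0587), np.float64(0.0596), np.float64(0.0582), np.float64(0.059)]
btn [0.6027 0.2587 0.137 ] (array([0.616 , 0.2614, 0.1172]), [np.float64(0.00030336434176508057), np.float64(0.0003033643417650145)])
```

Tile: centre (0.505,0.231,0.079), lean about 0.6, yaw about -0.17, which agrees with the cabinet pose. Now for the reader.

```bash
python3 - <<'E'
from h import *
l,r=go((.5226,-.2525,.24),(np.pi,0,1.052))
for k in np.linspace(.125,1,8): print((l*k).round(0),(r*k).round(2))
E
```

```text
lin [ 24.1 394.2 106.4] turn [ 0.387 -0.437 -0.865] dist 409.0 deg 59.8
[ 3. 49. 13.] [ 0.05 -0.05 -0.11]
[ 6. 99. 27.] [ 0.1  -0.11 -0.22]
[  9. 148.  40.] [ 0.15 -0.16 -0.32]
[ 12. 197.  53.] [ 0.19 -0.22 -0.43]
[ 15. 246.  66.] [ 0.24 -0.27 -0.54]
[ 18. 296.  80.] [ 0.29 -0.33 -0.65]
[ 21. 345.  93.] [ 0.34 -0.38 -0.76]
[ 24. 394. 106.] [ 0.39 -0.44 -0.87]
```

Request:
play_rows([
  {"claw": 0,"linear": [3,49,13],"turn": [0.05,-0.05,-0.11]},
  {"claw": 0.3,"linear": [6,99,27],"turn": [0.1,-0.11,-0.22]},
  {"claw": 0.7,"linear": [9,148,40],"turn": [0.15,-0.16,-0.32]},
  {"claw": 0.8,"linear": [12,197,53],"turn": [0.19,-0.22,-0.43]},
  {"claw": 0.8,"linear": [15,246,66],"turn": [0.24,-0.27,-0.54]},
  {"claw": 0.8,"linear": [18,296,80],"turn": [0.29,-0.33,-0.65]},
  {"claw": 0.8,"linear": [21,345,93],"turn": [0.34,-0.38,-0.76]},
  {"claw": 0.8,"linear": [24,394,106],"turn": [0.387,-0.437,-0.865]},
])

```text
time_s: 6.65
ee_pos: [0.5176, -0.2356, 0.2398]
eef_rot: [-3.138, 0.002, 1.054]
force: [0.5, 0.3, 0.2]
grip_width: 0.0668
```

Request:
play_rows([
  {"claw": 0.8,"linear": [0,0,0],"turn": [0,0,0]},
  {"claw": 0.8,"linear": [0,0,0],"turn": [0,0,0]},
])

```text
time_s: 6.9
ee_pos: [0.5181, -0.2347, 0.2386]
eef_rot: [-3.137, 0.002, 1.053]
force: [-0.7, -0.4, -0.2]
grip_width: 0.0754
```

```bash
python3 - <<'E'
from h import *
T=pose(); im=vision.camera("wrist"); cv2.imwrite("pics/w4.png",im); print(get_obs()['qpos'].round(3))
m=mask(im,172,180,140,80)|mask(im,0,6,150,80); print(blobs(m,10))
go((.5226,-.2525,.24),(np.pi,0,1.052)); go((.5226,-.2525,.066),(np.pi,0,1.052))
E
```

```text
[-0.489  0.32   1.415 -0.002  1.41   0.029]
[([287, 213, 13, 12, 119], [293.3, 218.4]), ([339, 241, 42, 33, 377], [358.4, 252.3]), ([189, 326, 10, 13, 79], [193.9, 332.3])]
lin [-13.4  13.   -0.6] turn [-0.004  0.002  0.001] dist 18.7 deg 0.3
lin [-13.1  13.7 173.4] turn [-0.004  0.002  0.001] dist 174.5 deg 0.3
```

View pics/w4.png

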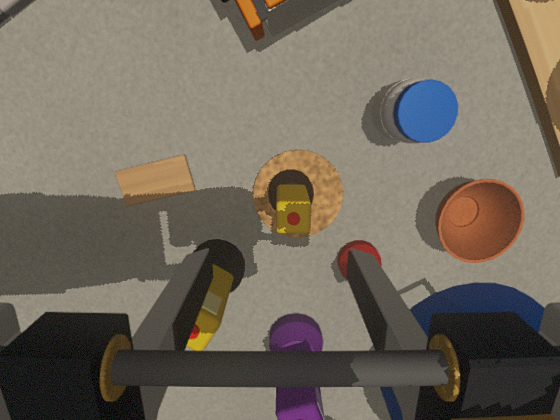

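```bash
python3 - <<'E'
from h import *
T=pose(); print(onz("wrist",(293.3,218.4),.1145,T), tri(ray("wrist",(293.3,218.4),T),ray("wrist",(277,180.7),np.load("pics/T1.npy"))))
E
```

```text
[ 0.52206062 -0.25289269  0.1145    ] (array([ 0.52180734, -0.25250584,  0.11638014]), [np.float64(0.0005022224546384184), np.float64(0.0005022224546385553)])
```

Request:
play_rows([
  {"claw": 0.8,"linear": [-13,13,10],"turn": [-0.004,0.002,0]},
  {"claw": 0.8,"linear": [-13,13,40],"turn": [-0.004,0.002,0]},
  {"claw": 0.8,"linear": [-13,13,70],"turn": [-0.004,0.002,0]},
  {"claw": 0.8,"linear": [-13,13,90],"turn": [-0.004,0.002,0]},
  {"claw": 0.8,"linear": [-13,13,90],"turn": [-0.004,0.002,0]},
])

```text
time_s: 7.58
ee_pos: [0.5219, -0.2519, 0.1483]
eef_rot: [-3.14, -0.0, 1.053]
force: [-0.4, -0.3, -0.6]
grip_width: 0.0754
```

```bash
python3 - <<'E'
from h import *
go((.5226,-.2525,.066),(np.pi,0,1.052))
E
```

```text
lin [-0.2  1.  82.3] turn [-0.002 -0.     0.001] dist 82.3 deg 0.1
```

Request:
play_rows([
  {"claw": 0.8,"linear": [0,1,25],"turn": [0,0,0]},
  {"claw": 0.8,"linear": [0,1,50],"turn": [0,0,0]},
  {"claw": 0.8,"linear": [0,1,72],"turn": [0,0,0]},
  {"claw": 0.8,"linear": [0,1,82],"turn": [0,0,0]},
  {"claw": 0.8,"linear": [0,1,82],"turn": [0,0,0]},
], force=20)

```text
time_s: 8.2
ee_pos: [0.5229, -0.2524, 0.0667]
eef_rot: [-3.14, -0.0, 1.053]
force: [0.6, -0.0, -0.5]
grip_width: 0.0749
```

Request:
play_rows([
  {"claw": 0.4,"linear": [0,0,0],"turn": [0,0,0]},
  {"claw": 0.4,"linear": [0,0,0],"turn": [0,0,0]},
  {"claw": 0.2,"linear": [0,0,0],"turn": [0,0,0]},
  {"claw": 0.2,"linear": [0,0,0],"turn": [0,0,0]},
  {"claw": 0.2,"linear": [0,0,0],"turn": [0,0,0]},
  {"claw": 0.2,"linear": [0,0,0],"turn": [0,0,0]},
], force=20)

```text
time_s: 8.95
ee_pos: [0.5228, -0.2524, 0.0667]
eef_rot: [-3.14, -0.0, 1.053]
force: [0.2, -0.2, -0.9]
grip_width: 0.0319
```

```bash
python3 - <<'E'
from h import *
o=get_obs(); np.save("pics/Tg.npy",pose(o)); print(o['ee_pos'],o['eef_rot'],o['grip_width'],o['force'],o['time_s'])
cv2.imwrite("pics/side5.png",vision.camera("side"))
E
```

```text
[ 0.52279029 -0.25239359  0.06665591] [-3.14023683e+00 -1.09272519e-04  1.05332893e+00] 0.03193322279040734 [ 0.17243345 -0.2115368  -0.87454712] 8.95
```

View pics/side5.png

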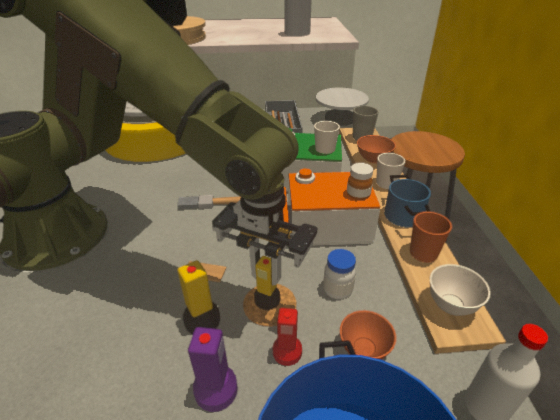

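```bash
cat >> h.py <<'E'
Rc=Rn.from_euler('z',-.173).as_matrix(); nrm=Rc@[-np.sin(.6),0,np.cos(.6)]; tile=np.array([.5055,.2315,.079])
def Rt(spin): return Rn.from_euler('xyz',(np.pi,-.6,-.173)).as_matrix()@Rn.from_euler('z',spin).as_matrix()
E
python3 - <<'E'
from h import *
T=pose(); T[2,3]+=.17
for s in(-.9,-1.05,-1.2): l,r=go(tile+.19*nrm,Rt(s),T)
l,r=go(tile+.19*nrm,Rt(-1.05),T)
for k in np.linspace(.1,1,10): print((l*k).round(0),(r*k).round(2))
E
```

```text
lin [ 375.8 -355.4    1.3] turn [-0.528  0.293  0.316] dist 517.2 deg 39.1
lin [ 375.8 -355.4    1.3] turn [-0.547  0.252  0.171] dist 517.2 deg 35.9
lin [ 375.8 -355.4    1.3] turn [-0.563  0.21   0.025] dist 517.2 deg 34.5
lin [ 375.8 -355.4    1.3] turn [-0.547  0.252  0.171] dist 517.2 deg 35.9
[ 38. -36.   0.] [-0.05  0.03  0.02]
[ 75. -71.   0.] [-0.11  0.05  0.03]
[ 113. -107.    0.] [-0.16  0.08  0.05]
[ 150. -142.    1.] [-0.22  0.1   0.07]
[ 188. -178.    1.] [-0.27  0.13  0.09]
[ 225. -213.    1.] [-0.33  0.15  0.1 ]
[ 263. -249.    1.] [-0.38  0.18  0.12]
[ 301. -284.    1.] [-0.44  0.2   0.14]
[ 338. -320.    1.] [-0.49  0.23  0.15]
[ 376. -355.    1.] [-0.55  0.25  0.17]
```

Request:
play_rows([
  {"claw": 0.2,"linear": [0,0,-10],"turn": [0,0,0]},
  {"claw": 0.2,"linear": [0,0,-30],"turn": [0,0,0]},
  {"claw": 0.2,"linear": [0,0,-65],"turn": [0,0,0]},
  {"claw": 0.2,"linear": [0,0,-105],"turn": [0,0,0]},
  {"claw": 0.2,"linear": [0,0,-145],"turn": [0,0,0]},
  {"claw": 0.2,"linear": [0,0,-170],"turn": [0,0,0]},
  {"claw": 0.2,"linear": [0,0,-170],"turn": [0,0,0]},
])

```text
time_s: 9.88
ee_pos: [0.5235, -0.2528, 0.2387]
eef_rot: [3.139, -0.0, 1.053]
force: [0.0, 0.4, -3.4]
grip_width: 0.0317
```

Request:
play_rows([
  {"claw": 0.2,"linear": [34,-32,-5],"turn": [-0.04,0.02,0.02]},
  {"claw": 0.2,"linear": [75,-71,-10],"turn": [-0.1,0.05,0.03]},
  {"claw": 0.2,"linear": [113,-107,-10],"turn": [-0.16,0.08,0.05]},
  {"claw": 0.2,"linear": [150,-142,-10],"turn": [-0.22,0.1,0.07]},
  {"claw": 0.2,"linear": [188,-178,-10],"turn": [-0.27,0.13,0.09]},
  {"claw": 0.2,"linear": [225,-213,-10],"turn": [-0.33,0.15,0.1]},
  {"claw": 0.2,"linear": [263,-249,-10],"turn": [-0.38,0.18,0.12]},
  {"claw": 0.2,"linear": [290,-275,-10],"turn": [-0.42,0.2,0.14]},
])

```text
time_s: 10.88
ee_pos: [0.4266, 0.1369, 0.247]
eef_rot: [2.727, -0.224, 0.959]
force: [1.1, -0.3, -2.3]
grip_width: 0.0317
```

```bash
python3 - <<'E'
from h import *
print(get_obs()['qpos'].round(3))
go(tile+.19*nrm,Rt(-1.05))
E
```

```text
[ 0.361 -0.198  2.014 -0.276  0.928  1.142]
lin [ 72.8 -90.8  -9.3] turn [-0.122  0.053  0.031] dist 116.7 deg 7.8
```

Request:
play_rows([
  {"claw": 0.2,"linear": [24,-30,-3],"turn": [-0.04,0.018,0.01]},
  {"claw": 0.2,"linear": [48,-60,-6],"turn": [-0.08,0.035,0.02]},
  {"claw": 0.2,"linear": [65,-80,-9],"turn": [-0.11,0.048,0.028]},
  {"claw": 0.2,"linear": [73,-91,-9],"turn": [-0.122,0.053,0.031]},
  {"claw": 0.2,"linear": [73,-91,-9],"turn": [-0.122,0.053,0.031]},
  {"claw": 0.2,"linear": [73,-91,-9],"turn": [-0.122,0.053,0.031]},
])

```text
time_s: 11.62
ee_pos: [0.3999, 0.2497, 0.235]
eef_rot: [2.607, -0.284, 0.955]
force: [-0.2, -0.2, -1.4]
grip_width: 0.0319
```

```bash
python3 - <<'E'
from h import *
print(get_obs()['qpos'].round(3))
l,r=go(tile+.113*nrm,Rt(-1.05))
T=pose(); R=Rt(0)
print("mouth pred in tile frame", R.T@(T[:3,3]+T[:3,2]*.063-tile), "ang",np.arccos(-T[:3,2]@nrm))
cv2.imwrite("pics/w6.png",vision.camera("wrist")); cv2.imwrite("pics/side6.png",vision.camera("side"))
E
```

```text
[ 0.737 -0.092  1.996 -0.588  0.931  1.716]
lin [ 0.5  0.2 76.3] turn [-0.001  0.001 -0.   ] dist 76.3 deg 0.1
mouth pred in tile frame [-0.00040941  0.00031021 -0.12629781] ang 0.0011383915561483373
```

View pics/w6.png

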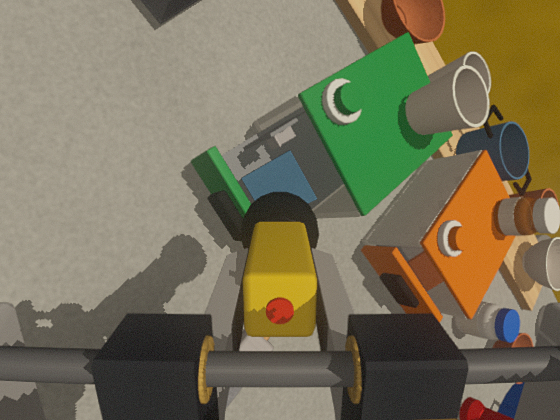

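View pics/side6.png

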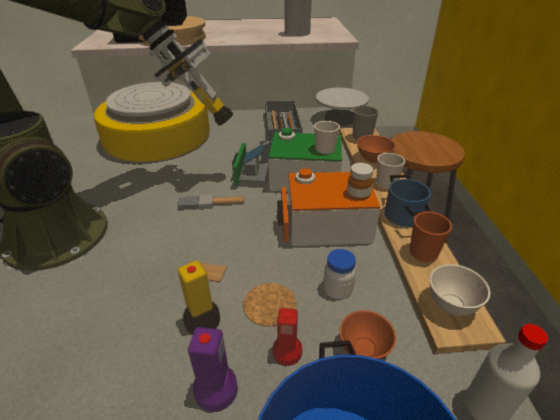

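The reader sits straight in the fingers, with the tile beyond the hood. Now advance along the normal.

Request:
play_rows([
  {"claw": 0.2,"linear": [0,0,15],"turn": [0,0,0]},
  {"claw": 0.2,"linear": [0,0,33],"turn": [0,0,0]},
  {"claw": 0.2,"linear": [0,0,50],"turn": [0,0,0]},
  {"claw": 0.2,"linear": [0,0,64],"turn": [0,0,0]},
  {"claw": 0.2,"linear": [0,0,71],"turn": [0,0,0]},
  {"claw": 0.2,"linear": [0,0,74],"turn": [0,0,0]},
  {"claw": 0.2,"linear": [0,0,74],"turn": [0,0,0]},
  {"claw": 0.2,"linear": [0,0,74],"turn": [0,0,0]},
])

```text
time_s: 12.72
ee_pos: [0.4412, 0.2425, 0.1748]
eef_rot: [2.606, -0.286, 0.955]
force: [0.4, -0.3, -1.7]
grip_width: 0.0319
```

```bash
python3 - <<'E'
from h import *
T=pose(); R=Rt(0)
print("mouth pred in tile frame", R.T@(T[:3,3]+T[:3,2]*.063-tile), "ang",np.arccos(-T[:3,2]@nrm))
im=vision.camera("side");cv2.imwrite("pics/side7.png",cv2.resize(im[60:220,180:360],None,fx=4,fy=3.75,interpolation=cv2.INTER_CUBIC)); cv2.imwrite("pics/side7f.png",im)
im=vision.camera("scene");cv2.imwrite("pics/scene7.png",im); cv2.imwrite("pics/w7.png",vision.camera("wrist"))
E
```

```text
mouth pred in tile frame [ 0.00026689  0.0001634  -0.05287071] ang 0.00027165333407778644
```

View pics/side7.png

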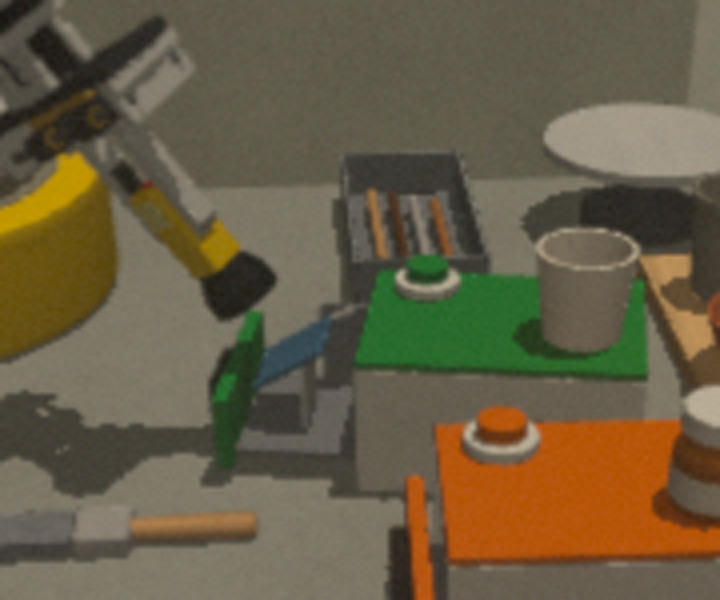

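View pics/w7.png

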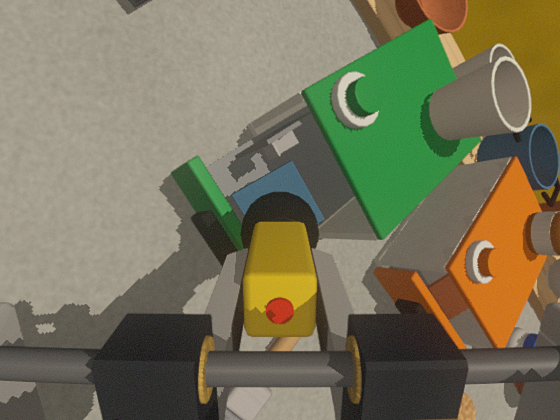

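```bash
python3 - <<'E'
from h import *
T=pose()
for n in("side","scene"):
    print(n,"mouth",proj(n,T[:3,3]+T[:3,2]*.063),"tile",proj(n,tile))
E
```

```text
side mouth [241.33472692 139.63889275] tile [252.28989822 153.36460764]
scene mouth [422.82180172 197.6845664 ] tile [415.01237195 219.41015447]
```

Request:
play_rows([
  {"claw": 0.2,"linear": [0,0,0],"turn": [0,0,0]},
  {"claw": 0.2,"linear": [0,0,0],"turn": [0,0,0]},
  {"claw": 0.2,"linear": [0,0,0],"turn": [0,0,0]},
  {"claw": 0.2,"linear": [0,0,0],"turn": [0,0,0]},
  {"claw": 0.2,"linear": [0,0,0],"turn": [0,0,0]},
  {"claw": 0.2,"linear": [0,0,0],"turn": [0,0,0]},
  {"claw": 0.2,"linear": [0,0,0],"turn": [0,0,0]},
  {"claw": 0.2,"linear": [0,0,0],"turn": [0,0,0]},
])

```text
time_s: 13.88
ee_pos: [0.4412, 0.2425, 0.1747]
eef_rot: [2.606, -0.285, 0.955]
force: [0.8, -0.5, -2.1]
grip_width: 0.0319
```

Request:
play_rows([
  {"claw": 0.2,"linear": [0,0,0],"turn": [0,0,0]},
  {"claw": 0.2,"linear": [0,0,0],"turn": [0,0,0]},
  {"claw": 0.2,"linear": [0,0,0],"turn": [0,0,0]},
  {"claw": 0.2,"linear": [0,0,0],"turn": [0,0,0]},
  {"claw": 0.2,"linear": [0,0,0],"turn": [0,0,0]},
  {"claw": 0.2,"linear": [0,0,0],"turn": [0,0,0]},
  {"claw": 0.2,"linear": [0,0,0],"turn": [0,0,0]},
  {"claw": 0.2,"linear": [0,0,0],"turn": [0,0,0]},
])

```text
time_s: 14.88
ee_pos: [0.4412, 0.2425, 0.1746]
eef_rot: [2.606, -0.285, 0.955]
force: [0.3, -0.1, -2.2]
grip_width: 0.0316
```

Request:
play_rows([
  {"claw": 0.2,"linear": [0,0,0],"turn": [0,0,0]},
  {"claw": 0.2,"linear": [0,0,0],"turn": [0,0,0]},
  {"claw": 0.2,"linear": [0,0,0],"turn": [0,0,0]},
  {"claw": 0.2,"linear": [0,0,0],"turn": [0,0,0]},
])

```text
time_s: 15.38
ee_pos: [0.4412, 0.2425, 0.1746]
eef_rot: [2.606, -0.285, 0.955]
force: [-0.6, 0.4, -1.2]
grip_width: 0.032
```

The mouth projection (241,140) matches the picture and the reading was held for over 2.5 s. Now back off and return to the pad.

Request:
play_rows([
  {"claw": 0.2,"linear": [0,0,-20],"turn": [0,0,0]},
  {"claw": 0.2,"linear": [0,0,-50],"turn": [0,0,0]},
  {"claw": 0.2,"linear": [0,0,-80],"turn": [0,0,0]},
  {"claw": 0.2,"linear": [0,0,-85],"turn": [0,0,0]},
])

```text
time_s: 15.88
ee_pos: [0.3938, 0.2513, 0.2462]
eef_rot: [2.606, -0.288, 0.956]
force: [0.9, 0.3, -2.9]
grip_width: 0.0321
```

```bash
python3 - <<'E'
from h import *
l,r=go((.527,-.261,.25),(np.pi,0,1.053))
for k in (.07,.18,.29,.4,.51,.62,.73,.82): print((l*k).round(0),(r*k).round(2))
E
```

```text
lin [-326.4  399.1  119.8] turn [ 0.546 -0.255 -0.171] dist 529.4 deg 35.9
[-23.  28.   8.] [ 0.04 -0.02 -0.01]
[-59.  72.  22.] [ 0.1  -0.05 -0.03]
[-95. 116.  35.] [ 0.16 -0.07 -0.05]
[-131.  160.   48.] [ 0.22 -0.1  -0.07]
[-166.  204.   61.] [ 0.28 -0.13 -0.09]
[-202.  247.   74.] [ 0.34 -0.16 -0.11]
[-238.  291.   87.] [ 0.4  -0.19 -0.13]
[-268.  327.   98.] [ 0.45 -0.21 -0.14]
```

Request:
play_rows([
  {"claw": 0.2,"linear": [-23,28,5],"turn": [0.04,-0.02,-0.01]},
  {"claw": 0.2,"linear": [-59,72,18],"turn": [0.1,-0.05,-0.03]},
  {"claw": 0.2,"linear": [-95,116,30],"turn": [0.16,-0.07,-0.05]},
  {"claw": 0.2,"linear": [-131,160,45],"turn": [0.22,-0.1,-0.07]},
  {"claw": 0.2,"linear": [-166,204,60],"turn": [0.28,-0.13,-0.09]},
  {"claw": 0.2,"linear": [-202,247,74],"turn": [0.34,-0.16,-0.11]},
  {"claw": 0.2,"linear": [-238,291,87],"turn": [0.4,-0.19,-0.13]},
  {"claw": 0.2,"linear": [-268,327,98],"turn": [0.45,-0.21,-0.14]},
])

```text
time_s: 16.88
ee_pos: [0.5027, -0.1719, 0.2479]
eef_rot: [3.05, -0.046, 1.022]
force: [0.4, 0.8, -1.3]
grip_width: 0.0321
```

```bash
python3 - <<'E'
from h import *
go((.527,-.261,.22),(np.pi,0,1.053))
E
```

```text
lin [-64.5  64.7  31. ] turn [ 0.093 -0.044 -0.033] dist 96.5 deg 6.2
```

Request:
play_rows([
  {"claw": 0.2,"linear": [-25,25,8],"turn": [0.035,-0.02,-0.012]},
  {"claw": 0.2,"linear": [-50,50,20],"turn": [0.07,-0.035,-0.025]},
  {"claw": 0.2,"linear": [-64,65,31],"turn": [0.093,-0.044,-0.033]},
  {"claw": 0.2,"linear": [-64,65,31],"turn": [0.093,-0.044,-0.033]},
  {"claw": 0.2,"linear": [-64,65,31],"turn": [0.093,-0.044,-0.033]},
])

```text
time_s: 17.5
ee_pos: [0.5274, -0.2606, 0.2196]
eef_rot: [-3.141, -0.0, 1.053]
force: [0.5, -0.3, -1.5]
grip_width: 0.0319
```

```bash
python3 - <<'E'
from h import *
go((.527,-.261,.0675),(np.pi,0,1.053)); cv2.imwrite("pics/side8.png",vision.camera("side"))
cv2.imwrite("pics/w8.png",vision.camera("wrist"))
E
```

```text
lin [-6.000e-01 -1.000e-01  1.521e+02] turn [-0.001 -0.    -0.   ] dist 152.1 deg 0.0
```

View pics/w8.png

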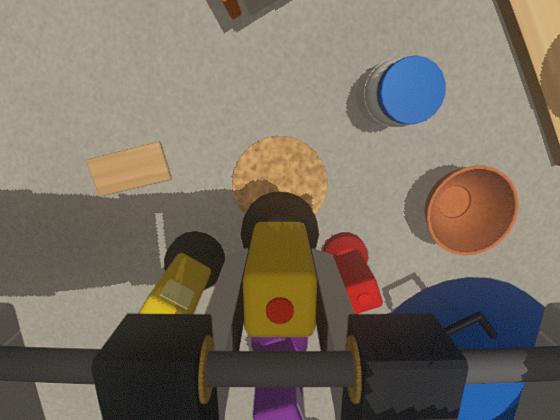

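The reader is unchanged in the hand and centred over the pad (cork at (280,180)). Lowering it.

Request:
play_rows([
  {"claw": 0.2,"linear": [0,0,25],"turn": [0,0,0]},
  {"claw": 0.2,"linear": [0,0,60],"turn": [0,0,0]},
  {"claw": 0.2,"linear": [0,0,95],"turn": [0,0,0]},
  {"claw": 0.2,"linear": [0,0,125],"turn": [0,0,0]},
  {"claw": 0.2,"linear": [0,0,140],"turn": [0,0,0]},
  {"claw": 0.2,"linear": [0,0,147],"turn": [0,0,0]},
  {"claw": 0.2,"linear": [0,0,147],"turn": [0,0,0]},
  {"claw": 0.2,"linear": [0,0,147],"turn": [0,0,0]},
])

```text
time_s: 18.6
ee_pos: [0.5281, -0.2605, 0.0745]
eef_rot: [3.139, -0.0, 1.053]
force: [-0.1, 0.1, -2.1]
grip_width: 0.0321
```

```bash
python3 - <<'E'
from h import *
go((.527,-.261,.0668),(np.pi,0,1.053)); print(get_obs()['force'])
E
```

```text
lin [-1.  -0.7  7.7] turn [ 0.002 -0.     0.   ] dist 7.8 deg 0.1
[-0.08414645  0.05709349 -2.10594712]
```

Request:
play_rows([
  {"claw": 0.2,"linear": [0,0,3],"turn": [0,0,0]},
  {"claw": 0.2,"linear": [0,0,6],"turn": [0,0,0]},
  {"claw": 0.2,"linear": [0,0,7.5],"turn": [0,0,0]},
  {"claw": 0.2,"linear": [0,0,8],"turn": [0,0,0]},
  {"claw": 0.2,"linear": [0,0,8],"turn": [0,0,0]},
])

```text
time_s: 19.23
ee_pos: [0.5281, -0.2605, 0.0666]
eef_rot: [3.139, -0.0, 1.053]
force: [-1.3, 0.7, 2.1]
grip_width: 0.0316
```

Request:
play_rows([
  {"claw": 0.38,"linear": [0,0,0],"turn": [0,0,0]},
  {"claw": 0.42,"linear": [0,0,0],"turn": [0,0,0]},
  {"claw": 0.6,"linear": [0,0,0],"turn": [0,0,0]},
  {"claw": 0.8,"linear": [0,0,0],"turn": [0,0,0]},
  {"claw": 0.8,"linear": [0,0,0],"turn": [0,0,0]},
])

```text
time_s: 19.85
ee_pos: [0.5281, -0.2605, 0.0666]
eef_rot: [3.139, -0.0, 1.053]
force: [0.1, -0.5, -0.9]
grip_width: 0.066
```

Request:
play_rows([
  {"claw": 0.8,"linear": [0,0,-10],"turn": [0,0,0]},
  {"claw": 0.8,"linear": [0,0,-35],"turn": [0,0,0]},
  {"claw": 0.8,"linear": [0,0,-75],"turn": [0,0,0]},
  {"claw": 0.8,"linear": [0,0,-120],"turn": [0,0,0]},
  {"claw": 0.8,"linear": [0,0,-150],"turn": [0,0,0]},
  {"claw": 0.8,"linear": [0,0,-170],"turn": [0,0,0]},
  {"claw": 0.8,"linear": [0,0,-170],"turn": [0,0,0]},
])

```text
time_s: 20.72
ee_pos: [0.5281, -0.2606, 0.2385]
eef_rot: [3.136, -0.0, 1.053]
force: [0.8, -0.9, -0.6]
grip_width: 0.0749
```

```bash
python3 - <<'E'
from h import *
T=pose(); im=vision.camera("wrist"); s=vision.camera("side"); cv2.imwrite("pics/w9.png",im); cv2.imwrite("pics/side9.png",s)
print(blobs(mask(im,172,180,140,80)|mask(im,0,6,150,80),10)); print(get_obs()['time_s'])
E
```

```text
[([273, 199, 12, 13, 124], [278.6, 204.8]), ([320, 228, 43, 76, 1296], [340.7, 255.3]), ([270, 407, 16, 13, 176], [277.8, 413.3])]
20.825
```

View pics/w9.png

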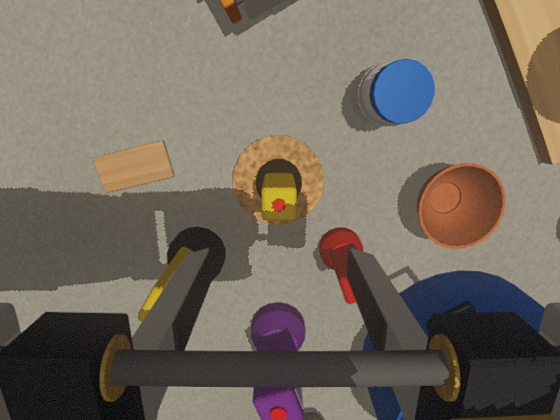

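View pics/side9.png

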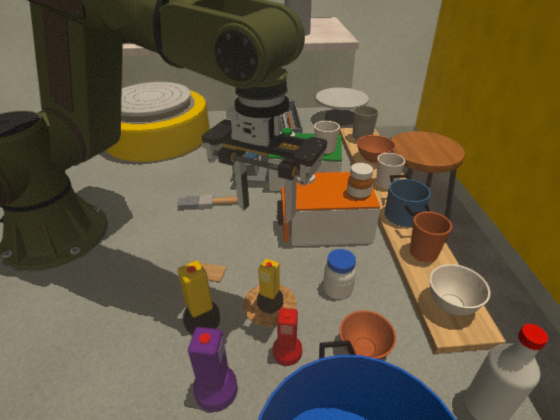

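The reader stands upright in the centre of the pad. Next, push the tray with shut, slightly tilted fingertips.

```bash
python3 - <<'E'
from h import *
go((.43,.05,.24),(np.pi,0,2.0))
E
```

```text
lin [ 221.4 -238.2   -4.2] turn [ 0.002  0.    -0.947] dist 325.2 deg 54.2
```

Request:
play_rows([
  {"claw": 0.5,"linear": [25,-25,0],"turn": [0,0,-0.12]},
  {"claw": 0.2,"linear": [55,-55,0],"turn": [0,0,-0.24]},
  {"claw": 0,"linear": [85,-85,0],"turn": [0,0,-0.36]},
  {"claw": 0,"linear": [115,-115,0],"turn": [0,0,-0.48]},
  {"claw": 0,"linear": [145,-145,0],"turn": [0,0,-0.6]},
  {"claw": 0,"linear": [175,-180,0],"turn": [0,0,-0.72]},
  {"claw": 0,"linear": [200,-215,0],"turn": [0,0,-0.84]},
  {"claw": 0,"linear": [221,-239,0],"turn": [0,0,-0.947]},
])

```text
time_s: 21.82
ee_pos: [0.4279, 0.0513, 0.2349]
eef_rot: [3.142, 0.001, 2.005]
force: [0.2, -0.3, 0.2]
grip_width: 0.0013
```

```bash
cat >> h.py <<'E'
cab=np.array([.6613,.2045,0])
def C(x,y,z): return cab+Rc@[x,y,z]
def incab(p): return Rc.T@(np.array(p)-cab)
E
python3 - <<'E'
from h import *
print(get_obs()['qpos'].round(3),get_obs()['ee_pos'])
go(C(-.28,0,.15),(np.pi,.3,2.969))
E
```

```text
[ 0.035  0.006  1.791 -0.     1.345 -0.399] [0.42794008 0.05134516 0.23489349]
lin [200.6  46.1  84.8] turn [-0.145 -0.276 -0.957] dist 222.6 deg 57.7
```

Request:
play_rows([
  {"claw": 0,"linear": [28,6,8],"turn": [-0.02,-0.035,-0.12]},
  {"claw": 0,"linear": [56,12,18],"turn": [-0.04,-0.07,-0.24]},
  {"claw": 0,"linear": [84,18,28],"turn": [-0.055,-0.105,-0.36]},
  {"claw": 0,"linear": [112,24,38],"turn": [-0.075,-0.14,-0.48]},
  {"claw": 0,"linear": [140,30,50],"turn": [-0.09,-0.175,-0.6]},
  {"claw": 0,"linear": [165,37,62],"turn": [-0.11,-0.21,-0.73]},
  {"claw": 0,"linear": [185,42,75],"turn": [-0.13,-0.245,-0.85]},
  {"claw": 0,"linear": [200,46,85],"turn": [-0.145,-0.276,-0.957]},
])

```text
time_s: 22.82
ee_pos: [0.3847, 0.2526, 0.1483]
eef_rot: [-3.14, 0.3, 2.974]
force: [-0.6, -0.1, 0.6]
grip_width: 0.0006
```

Request:
play_rows([
  {"claw": 0,"linear": [0,0,0],"turn": [0,0,0]},
  {"claw": 0,"linear": [0,0,0],"turn": [0,0,0]},
])

```text
time_s: 23.08
ee_pos: [0.3846, 0.2522, 0.1481]
eef_rot: [-3.14, 0.299, 2.972]
force: [0.4, 1.1, 0.6]
grip_width: 0.0003
```

```bash
python3 - <<'E'
from h import *
print(get_obs()['qpos'].round(3),incab(get_obs()['ee_pos']))
T=pose();cv2.imwrite("pics/w10.png",vision.camera("wrist"))
go(C(-.255,0,.043),(np.pi,.3,2.969));go(C(-.1345,0,.043),(np.pi,.3,2.969))
E
```

```text
[ 0.625  0.054  1.984 -0.271  0.911 -0.63 ] [-0.28073886 -0.00066975  0.14811433]
lin [  6.7   0.7 108.2] turn [-0.001 -0.001  0.003] dist 108.5 deg 0.2
lin [-108.4    0.4  143.8] turn [-0.001 -0.001  0.003] dist 180.1 deg 0.2
```

View pics/w10.png

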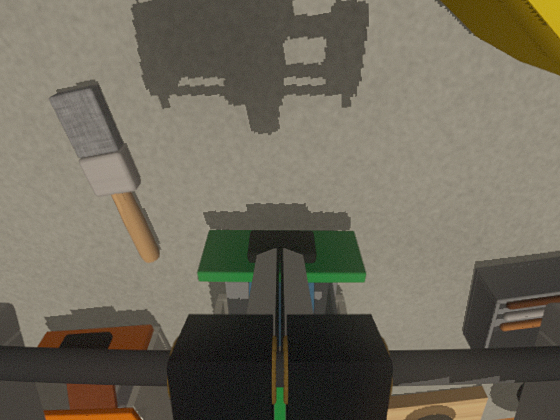

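The fingers are lined up with the black pad (centre column about 282). Go down in front of it.

Request:
play_rows([
  {"claw": 0,"linear": [0,0,30],"turn": [0,0,0]},
  {"claw": 0,"linear": [2,0,60],"turn": [0,0,0]},
  {"claw": 0,"linear": [4,0,90],"turn": [0,0,0]},
  {"claw": 0,"linear": [7,0,108],"turn": [0,0,0]},
  {"claw": 0,"linear": [7,0,108],"turn": [0,0,0]},
])

```text
time_s: 23.75
ee_pos: [0.4096, 0.2469, 0.0425]
eef_rot: [-3.139, 0.298, 2.97]
force: [-0.2, 0.1, 1.0]
grip_width: 0.0004
```

```bash
python3 - <<'E'
from h import *
print(get_obs()['qpos'].round(3),incab(get_obs()['ee_pos']))
go(C(-.142,0,.043),(np.pi,.3,2.969))
E
```

```text
[ 0.58   0.272  2.028 -0.34   0.652 -0.566] [-0.25521074 -0.00159486  0.04247755]
lin [-108.4    1.5   32.7] turn [-0.003 -0.002  0.001] dist 113.2 deg 0.2
```

Request:
play_rows([
  {"claw": 0,"linear": [-15,0,4.5],"turn": [0,0,0]},
  {"claw": 0,"linear": [-28,0,8.5],"turn": [0,0,0]},
  {"claw": 0,"linear": [-43,1,13],"turn": [0,0,0]},
  {"claw": 0,"linear": [-58,1,17.5],"turn": [0,0,0]},
  {"claw": 0,"linear": [-73,1,22],"turn": [0,0,0]},
  {"claw": 0,"linear": [-88,1,26.5],"turn": [0,0,0]},
  {"claw": 0,"linear": [-100,1.5,30],"turn": [0,0,0]},
  {"claw": 0,"linear": [-108,1.5,32.5],"turn": [0,0,0]},
])

```text
time_s: 24.75
ee_pos: [0.5215, 0.2286, 0.0427]
eef_rot: [-3.138, 0.297, 2.97]
force: [-3.8, -0.4, 1.0]
grip_width: 0.0007
```

```bash
python3 - <<'E'
from h import *
o=get_obs();print(o['qpos'].round(3),incab(o['ee_pos']),Rc.T@o['force'])
go(C(-.1345,0,.043))
im=vision.camera("side");cv2.imwrite("pics/side11.png",cv2.resize(im[60:220,180:360],None,fx=4,fy=3.75,interpolation=cv2.INTER_CUBIC))
E
```

```text
[ 0.429  0.426  1.802 -0.269  0.686 -0.781] [-0.1418918  -0.0003119   0.04273852] [-3.68940065 -1.03046807  1.03802652]
lin [-7.1  0.3  1.9] turn [0. 0. 0.] dist 7.4 deg 0.0
```

View pics/side11.png

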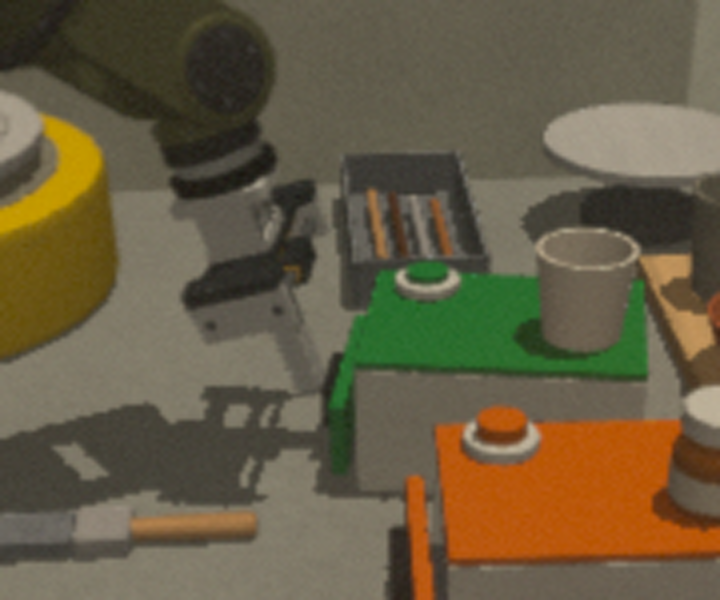

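Request:
play_rows([
  {"claw": 0,"linear": [-2,0,0.6],"turn": [0,0,0]},
  {"claw": 0,"linear": [-4,0,1.2],"turn": [0,0,0]},
  {"claw": 0,"linear": [-5.5,0,1.6],"turn": [0,0,0]},
  {"claw": 0,"linear": [-7,0,2],"turn": [0,0,0]},
  {"claw": 0,"linear": [-7,0,2],"turn": [0,0,0]},
])

```text
time_s: 25.42
ee_pos: [0.5289, 0.2272, 0.0427]
eef_rot: [-3.138, 0.296, 2.97]
force: [-7.6, -0.4, 2.1]
grip_width: 0.0007
```

```bash
python3 - <<'E'
from h import *
for i in range(3):
    o=get_obs();print(incab(o['ee_pos']),Rc.T@o['force']); vision.camera("side")
E
```

```text
[-0.13438279 -0.00040161  0.04267889] [-7.43488983 -1.74540469  2.09276611]
[-0.13436263 -0.00037874  0.04272557] [-7.74656853 -1.89189734  1.65227349]
[-0.13437608 -0.00036424  0.04274413] [-7.67938987 -2.5292963   1.22534168]
```

Request:
play_rows([
  {"claw": 0,"linear": [-0.7,0,0.2],"turn": [0,0,0]},
  {"claw": 0,"linear": [-1.4,0,0.4],"turn": [0,0,0]},
  {"claw": 0,"linear": [-1.4,0,0.4],"turn": [0,0,0]},
])

```text
time_s: 25.95
ee_pos: [0.5293, 0.2271, 0.0426]
eef_rot: [-3.137, 0.294, 2.97]
force: [-14.7, 0.7, 6.0]
grip_width: 0.0008
```

Request:
play_rows([
  {"claw": 0,"linear": [-0.7,0,0.2],"turn": [0,0,0]},
  {"claw": 0,"linear": [-1.2,0,0.4],"turn": [0,0,0]},
  {"claw": 0,"linear": [-1.2,0,0.4],"turn": [0,0,0]},
])

```text
time_s: 26.32
ee_pos: [0.5294, 0.2272, 0.0425]
eef_rot: [-3.136, 0.292, 2.97]
force: [-17.0, 0.9, 9.6]
grip_width: 0.0002
```

The force jumped to 15–17 N, so the tray is at its hard stop. Back off gently and check.

Request:
play_rows([
  {"claw": 0,"linear": [3,0,-0.9],"turn": [0,0,0]},
  {"claw": 0,"linear": [6,0,-1.8],"turn": [0,0,0]},
  {"claw": 0,"linear": [10,0,-3],"turn": [0,0,0]},
  {"claw": 0,"linear": [25,0,-7],"turn": [0,0,0]},
  {"claw": 0,"linear": [50,0,-15],"turn": [0,0,0]},
  {"claw": 0,"linear": [90,0,-30],"turn": [0,0,0]},
  {"claw": 0,"linear": [110,0,-80],"turn": [0,0,0]},
  {"claw": 0,"linear": [120,0,-130],"turn": [0,0,0]},
])

```text
time_s: 27.32
ee_pos: [0.3773, 0.2538, 0.1331]
eef_rot: [-3.136, 0.292, 2.971]
force: [0.3, 1.0, 0.0]
grip_width: 0.0005
```

Request:
play_rows([
  {"claw": 0,"linear": [0,0,0],"turn": [0,0,0]},
  {"claw": 0,"linear": [0,0,0],"turn": [0,0,0]},
  {"claw": 0,"linear": [0,0,0],"turn": [0,0,0]},
  {"claw": 0,"linear": [0,0,0],"turn": [0,0,0]},
  {"claw": 0,"linear": [0,0,0],"turn": [0,0,0]},
  {"claw": 0,"linear": [0,0,0],"turn": [0,0,0]},
])

```text
time_s: 28.08
ee_pos: [0.3773, 0.2537, 0.1329]
eef_rot: [-3.135, 0.291, 2.971]
force: [0.5, 0.8, -0.4]
grip_width: 0.0005
```

```bash
python3 - <<'E'
from h import *
im=vision.camera("side");cv2.imwrite("pics/side12.png",im); a=cv2.imread("pics/side0.png")
g=lambda i:cv2.resize(i[110:210,240:340],None,fx=4,fy=4,interpolation=cv2.INTER_CUBIC)
cv2.imwrite("pics/cmp12.png",np.hstack([g(a),g(im)]))
s=vision.camera("scene"); cv2.imwrite("pics/scene12.png",s)
print("green front",[blobs(mask(i,50,80,100,40)[:,:],20) for i in(a,im)])
dot=blobs(mask(im,0,6,170,80)[240:300,250:290],5),blobs(mask(s,0,8,170,80)[150:190,200:235],3); print(dot)
print(get_obs()['force'],get_obs()['ee_pos'])
E
```

```text
green front [[([282, 128, 10, 7, 58], [286.5, 130.9]), ([262, 132, 80, 54, 1403], [297.7, 149.6])], [([282, 128, 10, 7, 58], [286.5, 130.9]), ([263, 132, 79, 54, 1418], [297.7, 149.8])]]
([([17, 23, 4, 4, 13], [18.5, 24.2])], [([11, 20, 2, 2, 4], [11.5, 20.5])])
[ 0.51821663 -0.72656283  0.40219596] [0.37733787 0.25373382 0.13303278]
```

View pics/cmp12.png

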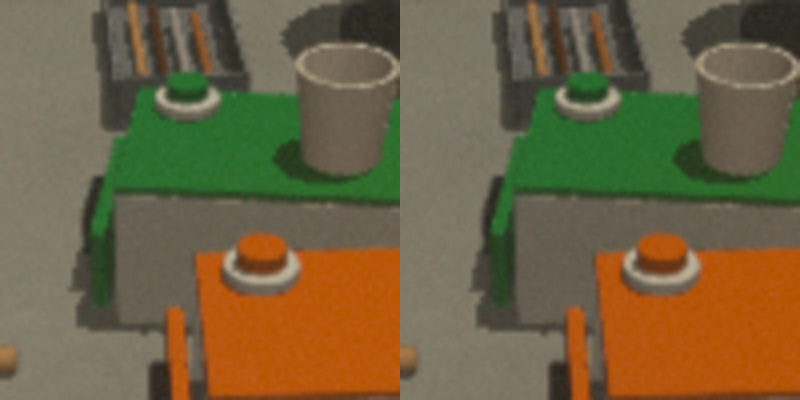

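View pics/side12.png

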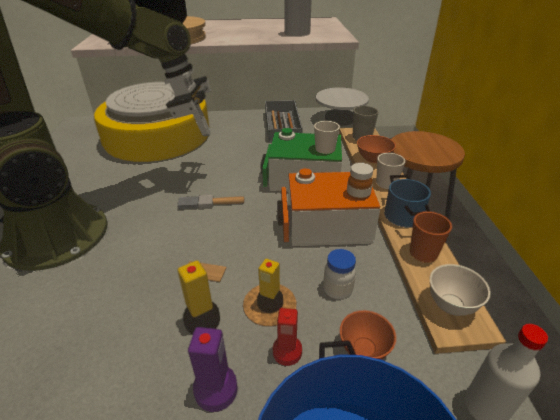

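View pics/scene12.png

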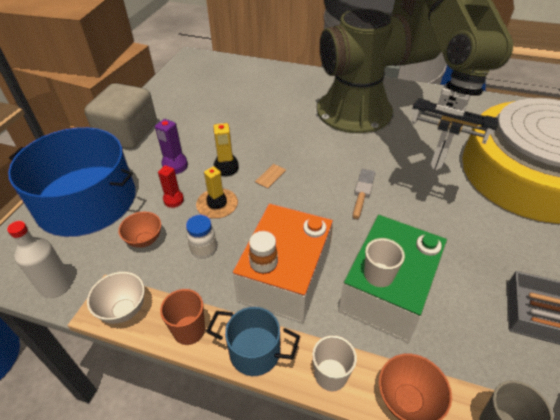

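The tray is back exactly as at the start, the reader is upright on its pad, and nothing else has moved. The robot is clear of everything, so I'm handing in.

```bash
python3 - <<'E'
from station import hand_in
print(hand_in())
E
```

```text
the job is handed in; nothing more can be done
None
```

I did the whole job and handed it in at about 28 s; the hand-in gave no verdict.

- **Tray release:** I pressed the green button and the tray came out; the side picture shows it.
- **Reading:** I held the small yellow reader still for about 2.5 s. By the measured pose, its mouth was 53 mm off the tile, within 1 mm of the tile's axis and square to within 0.01 rad. The side picture agreed to about half a pixel. The tile was not touched, going by the pictures and the force reading.
- **Reader back:** I stood it on its pad, about 1 mm from the pad's centre. The last pictures show it upright and free of the fingers.
- **Tray home:** I pushed the tray to its hard stop (about 17 N) and backed off. In the last side picture the tray front matches the start picture to within a pixel. The orange cabinet is shut, and the pots and tools look unmoved.

**Checks that disagreed:**
- The tile's lean and yaw worked out from its corners alone (0.64 and -0.10 rad) were slightly off the cabinet-based values (0.60 and -0.17 rad). I used the cabinet-based ones.
- In one camera check, the button's height came out 20 mm low because of where I picked its pixel. I did not use that value.
- Joint 6 stopped at its limit (2.55 rad) when I first tried the tilted pose. I chose another turn about the tool's axis for the reading.

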